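# Stow the tasting goods in the chiller drawer and book them in

### The job

Put every lidded tub and every cheese portion on the counter into the chiller's open drawer, upright, and only then slide the drawer fully shut; turn the chiller's thermostat knob until its pointer stands at the long thick mark on the dial (at any time). Once the drawer is shut, book the goods in: pick up the scanner, aim it at the barcode label on top of the chiller from 5 to 16 cm and hold it steady for a second, then lay it back on the middle of its mat; leave the other things on the counter alone.

Things in the scene. Friction and masses are not known exactly. Their poses are not given: they have to be found in the camera images.
- tub1: one of up to three round lidded spread tubs, black with a white paper band and grey lid, diameter 52 mm, height 42 mm, 160 g; upright; origin at the centre of its underside, z up. None if absent this time.
- tub2: one of up to three round lidded spread tubs, black with a white paper band and grey lid, diameter 52 mm, height 42 mm, 160 g; upright; origin at the centre of its underside, z up. None if absent this time.
- tub3: one of up to three round lidded spread tubs, black with a white paper band and grey lid, diameter 52 mm, height 42 mm, 160 g; upright; origin at the centre of its underside, z up. None if absent this time.
- block1: one of up to two yellow cheese portions with a white paper band, 60 x 40 x 34 mm high (60 along its x, 40 along its y), 110 g; lies flat; origin at the centre of its underside, z up. None if absent this time.
- block2: one of up to two yellow cheese portions with a white paper band, 60 x 40 x 34 mm high (60 along its x, 40 along its y), 110 g; lies flat; origin at the centre of its underside, z up. None if absent this time.
- chiller: counter-top chiller, metal, 280 mm deep (x) x 340 mm wide (y), its top 150 mm above the table and 100 mm above this origin, which is the centre of the chiller box's underside, 50 mm above the table (a black plinth is below). Its front looks to its -x; front face 140 mm in front of the origin.
- chiller_drawer0 (a joint): opening of the chiller's only drawer in m: 0 shut, grows as it slides out to the chiller's -x; starts 0.145 to 0.165
- drawer_floor (a point): centre of the drawer's inner floor, moves with the drawer; axes as the chiller's. Floor 235 mm (x, -117 to +117) by 286 mm (y, -143 to +143), walls 6 mm thick, 56 mm high above it, front panel 67 mm. With the drawer open by q, only x from -117 mm to -124 mm + q is clear of the chiller's body, whose top is 78 mm above this floor.
- chiller_drawer0_handle (a point): middle of the drawer's horizontal bar handle (120 mm long in y), about 112 mm above the table and 35 mm in front of the drawer's front panel
- thermostat (a joint): angle of the thermostat knob on the chiller's top, rad, 0 to 3.1, grows clockwise seen from above; at 0 its white pointer line points to the chiller's -x. Starts 0.15 to 0.6; the mark lies at 1.2 to 2.4
- thermostat_grip (a point): grip point of the knob, on its vertical axis, 37 mm above the chiller's top. The knob has an upright black bar grip 49 mm long, 14 mm wide, 32 mm high on a flat disc of 52 mm diameter; the bar's top is 44 mm above the chiller's top.
- knob_pointer (a point): point 45 mm from the knob's axis in the direction of the white pointer line on the bar, turning with the knob (in the air, at the grip's height)
- mark_point (a point): point 45 mm from the knob's axis in the direction of the mark, at the grip's height. The mark is the one long thick bar (18 x 6 mm) beside the small ticks of the white dial under the knob
- label: black card holder 100 mm wide, 98 mm high, fixed on the chiller's top, with a white barcode label (86 x 64 mm) on its face; the face looks to its own -x and leans back 26 degrees (looks a little upward); origin at the centre of its foot
- label_centre (a point): centre of the barcode label, 55 mm above the holder's foot (205 mm above the table); x is level and points into the label, so the label looks to -x (and, leaning back 26 degrees, a little upward, which this frame leaves out)
- scanner: straight hand-held barcode scanner lying along its x axis, 150 mm long: black handle 32 mm wide, 28 mm high (from x = -75 to +26 mm, its mid-height 16 mm up), grey head 46 mm wide, 32 mm high (x = +26 to +74 mm) with the glass window in its front; 170 g; best gripped across the handle at its origin, the centre of the underside; z up
- scanner_nose (a point): middle of the scanner's window, 75 mm ahead of its origin and 16 mm above the underside; the scanner looks along this frame's +x
- mat: black rubber mat, the scanner's place, 210 mm (x) x 110 mm (y) x 3 mm, fixed to the table; origin at the centre of its underside
- honey_jar: bystander, to be left alone: honey jar, 56 mm wide, 85 mm high; origin at the centre of its underside
- cheese_wheel: bystander, to be left alone: small whole cheese, 112 mm wide, 54 mm high; origin at the centre of its underside
- olive_bowl: bystander, to be left alone: white bowl, 80 mm wide, 40 mm high; origin at the centre of its underside
- pick_cup: bystander, to be left alone: blue cup, 60 mm wide, 70 mm high; origin at the centre of its underside
- cheese_knife: bystander, to be left alone: wooden-handled spatula, 240 mm long along its x; origin at the centre of its underside
- oil_bottle: bystander, to be left alone: tall bottle, 60 mm wide, 180 mm high; origin at the centre of its underside

How it is judged:
By the outcome, as a careful person would: the job done as asked, in the order asked, and still so for the second after the job is handed in, with the robot touching nothing.
Of tub1, tub2, tub3, block1, block2 only 3 to 4 are there at a start; the rules pass over those that are not, and their reading is None.
At some moment in a run one of tub1, tub2, tub3, block1, block2, scanner may be knocked a few centimetres aside while the robot is not near it.
It also fails if it takes over 200 s, if anything falls off the work surface, if the arm or the gripper's body presses on something with over 40 N, if the wrist force passes 120 N, or if a joint passes its speed limit or range.

### The arm

A 6-joint arm with a two-finger parallel gripper is mounted at the origin on the work surface. World frame = base frame: x ahead of the robot, y to its left, z up, the work surface at z = 0. Lengths are in mm, angles in rad, forces in N, time in s.
With the tool pointing down it reaches from about 350 to 875 mm from the base axis. Payload 4.2 kg.
Tool frame: the origin (TCP) lies at the very end of the fingers, on their centre line; the grasp point (between the pads) lies 19 mm behind it (arm.pinch_z is the distance from the TCP to the grasp point, in mm); z points along the fingers, y is the direction in which the jaws open and shut (so a half turn about z gives the same grasp; the last joint's range is limited). The gripper opens to 85 mm and grips with 20 to 120 N. Pads are 22 mm wide; open, the fingers measure 114 mm over their backs; the gripper's body (76 mm by 85 mm) begins 54 mm behind the grasp point. The pads swing forward as they close: fully open they stand 13 mm farther back than shut.
Start: joints at [1.58, 0.385, 0.008, 0, -1.194, -0.259], TCP at [154.475, 605.588, 231.312] pointing down, gripper open.
Joint ranges: [-3.14, 3.14], [-1.21, 2.06], [-1.07, 1.41], [-3.16, 2.05], [-2.99, -0.16], [-3.1, 3.1]. Speed limits (rad/s): [2.79, 2.79, 3.14, 3.14, 3.14, 3.14].

### API

Orientations are given as a unit quaternion [x, y, z, w].
In Python, from cell import telemetry, cams, job, recognise, arm gives the robot as it stands.
- The arm moves only by the tool move_arm, never from a script. Its argument "increments" is one flat list of numbers, 7 for each row, row after row: the turn, a rotation vector about the tool's x, y, z in rad, then the shift along the tool's x, y, z in m, then the opening in per cent of the stroke, from 0 (shut) to 100 (fully open). In form: [wx, wy, wz, dx, dy, dz, gripper, wx, wy, wz, dx, dy, dz, gripper, ...]. A call has 1 to 10 rows; each row shifts and turns the commanded pose from where the row before left it, along the tool's axes as they then stand; what a row does not reach is not made up. A row lasts 1/8 s, in which the tool goes at most 62.5 mm and 10.7 degrees, less where a joint would pass 70% of its speed; a pose out of reach is approached as far as the arm can. A call is refused whole if a number of a shift passes 0.0625 or a number of a turn 0.188, either way. A call with a gripper value outside its range is refused whole. The fingers move at their own pace and stop on an object; the grip force is fixed at half the most. Time passes only in rows, so rows that do not move let the fingers close. It gives the time, the measured TCP pose, the force and the opening at its end, in the units of the state.
- telemetry.get_state(): the state, without advancing time (a new reading comes with each control period).
- cams.grab_frame(name): name is "side" or "top"; returns the picture (400x640x3 uint8, blue, green, red); there is no depth.
- cams.camera_params(name): a dict with "K" (3x3 intrinsics, pixels), "rvec" (rotation vector, rad) and "tvec" (3), from world to camera coordinates, as OpenCV has them. Camera axes: x right, y down, z forward; pixel columns grow to the right and rows downward; lengths in mm; the calibration is good to about 2 mm. A picture is of the moment at which its call begins. camera_params takes no time and is no camera call.
- job.hand_in(): hands the job in, once; it reports no verdict.
Trained networks look in the newest picture that a camera, given by its name, has taken for a name from the list of things; names that differ only in an ending like _2 or _b are one class to them, and where a whole thing is asked for, a point or a joint stands for the part that bears it (a point fixed in the world has none). Each returns a list of dicts, best first, with "conf" (0 to 1); they miss things now and then, are a little off and sometimes report something else, mostly with a low value. They report only what shows in the picture. A call takes as long as a camera call.
- recognise(camera, thing): "position" ([x, y, z] in mm, in world coordinates, good to about 4 mm: the middle of the surface that is visible of it).
The state is a dict: "t": time; "qpos": joint angles; "qvel": joint speeds; "tau": joint torques, N m; "tcp_pos": TCP position; "tcp_rot": TCP orientation; "wrist_force": force on the tool from outside, world axes, zero at the start; "moment": the same for the moment, N m; "grip_width": finger opening in mm.
Only numpy, scipy, OpenCV 4.12 (cv2) and the standard library are available. Lean on these libraries where they do the work, as an engineer would, in place of code of your own. Each camera call takes 0.05 s, during which the arm holds its last target.

## Working session

There is one attempt and no reset: what is moved stays moved. The work goes in short steps, Python scripts to look and compute and a tool call to move; the robot and the scene stay as the last step left them, time stands still between calls to the robot, and variables do not carry over. Pictures are saved under pics/ and viewed, and the job is handed in when it is done.

Besides the shell and the picture viewer there is one more tool, called by a JSON object that holds its "op" and its "data", one argument or row to a line. move_arm: Moves the arm, as the interface text tells. Its arguments: {"type":"object","properties":{"increments":{"type":"array","items":{"type":"number"}}},"required":["increments"]}

```bash
ls; mkdir -p pics; python3 - <<'E'
from cell import telemetry, cams, job, recognise, arm
import cv2
print(telemetry.get_state())
for n in ("side","top"):
    im=cams.grab_frame(n); cv2.imwrite(f"pics/{n}0.png",im); print(n,cams.camera_params(n))
    for t in ["tub1","block1","chiller","chiller_drawer0_handle","thermostat","label","scanner","mat","honey_jar","cheese_wheel","olive_bowl","pick_cup","cheese_knife","oil_bottle"]:
        r=recognise(n,t); print(n,t,[(round(d['conf'],2),[round(float(v)) for v in d['position']]) for d in r[:5]])
print(telemetry.get_state()['t'])
E
```

```text
pics
{'t': 0.0, 'qpos': array([ 1.57959711e+00,  3.85582281e-01,  6.58264364e-03, -5.12659958e-04,
       -1.19398941e+00, -2.58590201e-01]), 'qvel': array([-3.18704168e-05,  2.97485628e-03,  2.51527468e-04, -3.75820585e-04,
       -4.18555909e-04,  3.97769316e-03]), 'tau': array([ 3.77306324e-04, -3.92284799e+01,  1.88399041e+01,  4.18596670e+00,
       -4.51592627e-03,  9.28195590e-06]), 'tcp_pos': array([154.33942634, 605.02388417, 230.18712992]), 'tcp_rot': array([ 9.92198379e-01, -1.24664024e-01, -8.99755318e-05,  1.11833117e-03]), 'wrist_force': array([-0.86534365, -0.27073736, -0.66890941]), 'moment': array([-0.02683538, -0.00075368, -0.02436305]), 'grip_width': 85.55926484120081}
side {'K': array([[396.97740686,   0.        , 323.12378166],
       [  0.        , 396.97740686, 196.56658723],
       [  0.        ,   0.        ,   1.        ]]), 'rvec': array([ 2.08074694, -0.64330973,  0.31817517]), 'tvec': array([-461.22854048,  272.66867522, 1082.78417774])}
side tub1 [(0.83, [430, -369, 41]), (0.61, [379, -214, 40])]
side block1 [(0.77, [626, -308, 33]), (0.63, [507, -417, 3
[... 1136 characters left out ...]
51, 300, 8])]
top chiller_drawer0_handle [(0.95, [568, 67, 73])]
top thermostat [(0.74, [565, 62, 72]), (0.44, [699, -25, 164])]
top label [(0.82, [767, 152, 200]), (0.6, [699, -25, 166])]
top scanner [(0.63, [443, 358, 32]), (0.28, [615, 451, 118])]
top mat [(0.85, [448, 380, 7])]
top honey_jar [(0.64, [290, -294, 83])]
top cheese_wheel [(0.69, [662, -433, 56]), (0.58, [388, -204, 44])]
top olive_bowl [(0.55, [444, -556, 22]), (0.53, [316, 431, 42]), (0.29, [769, 152, 202])]
top pick_cup [(0.65, [317, 430, 41]), (0.53, [442, -555, 20]), (0.19, [448, 357, 31])]
top cheese_knife [(0.68, [248, 296, 8]), (0.36, [570, 68, 73])]
top oil_bottle [(0.59, [615, 448, 118]), (0.16, [448, 360, 31])]
1.5
```

View pics/side0.png

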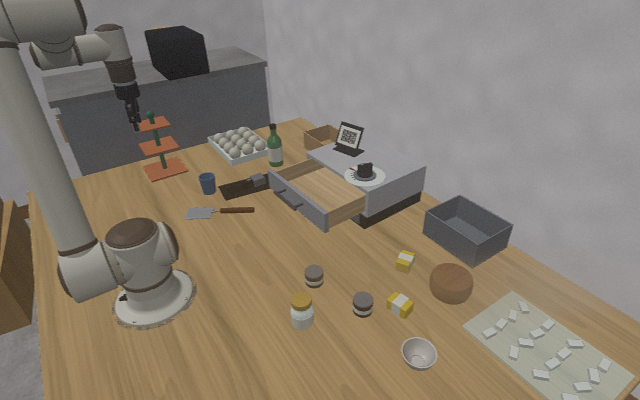

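View pics/top0.png

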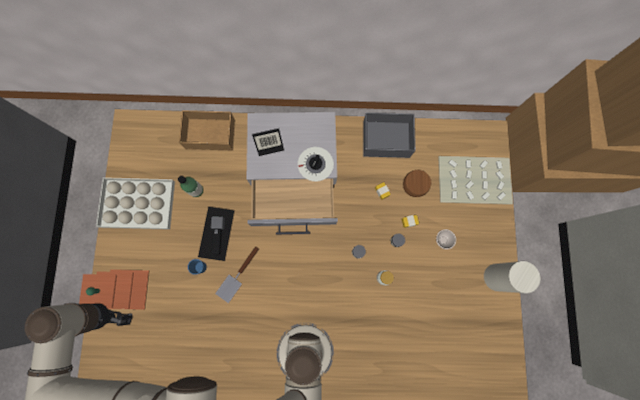

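Four goods are present: two tubs near (358,251) and (398,240) and two blocks near (382,190) and (411,221) in the top view. I'll zoom in with rectified views.

```bash
cat > h.py <<'E'
from cell import telemetry, cams, job, recognise, arm
import cv2, numpy as np
from scipy.spatial.transform import Rotation as R
def cam(n):
    p=cams.camera_params(n); return np.array(p['K'],float),np.array(p['rvec'],float),np.array(p['tvec'],float)
def proj(n,P):
    K,r,t=cam(n); return cv2.projectPoints(np.array(P,float).reshape(-1,3),r,t,K,None)[0].reshape(-1,2)
def unproj(n,uv,z):
    K,r,t=cam(n); Rm=cv2.Rodrigues(r)[0]; c=-Rm.T@t
    d=(Rm.T@np.linalg.inv(K)@np.c_[np.array(uv,float).reshape(-1,2),np.ones(len(np.array(uv).reshape(-1,2)))].T).T
    return c+d*((z-c[2])/d[:,2])[:,None]
def rect(n,im,x0,x1,y0,y1,z,s):
    """ortho view: up = +x, left = +y ; s px per mm"""
    W=int((y1-y0)*s);H=int((x1-x0)*s)
    src=proj(n,[[x1,y1,z],[x1,y0,z],[x0,y0,z],[x0,y1,z]]).astype(np.float32)
    M=cv2.getPerspectiveTransform(src,np.float32([[0,0],[W,0],[W,H],[0,H]]))
    return cv2.warpPerspective(im,M,(W,H),flags=cv2.INTER_CUBIC)
E
python3 - <<'E'
from h import *
im=cv2.imread("pics/top0.png"); s=cv2.imread("pics/side0.png")
cv2.imwrite("pics/knobt.png",np.hstack([rect("top",im,640,760,-85,35,152,3.2),rect("side",s,640,760,-85,35,152,3.2)]))
cv2.imwrite("pics/goods.png",np.vstack([rect("top",im,340,680,-460,-160,36,1.6)]))
cv2.imwrite("pics/goodss.png",np.vstack([rect("side",s,340,680,-460,-160,36,1.6)]))
cv2.imwrite("pics/mat.png",np.hstack([rect("top",im,310,580,280,450,30,2),rect("side",s,310,580,280,450,30,2)]))
cv2.imwrite("pics/chil.png",rect("top",im,540,860,-120,260,150,2))
E
```

```text
(no output)
```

View pics/knobt.png

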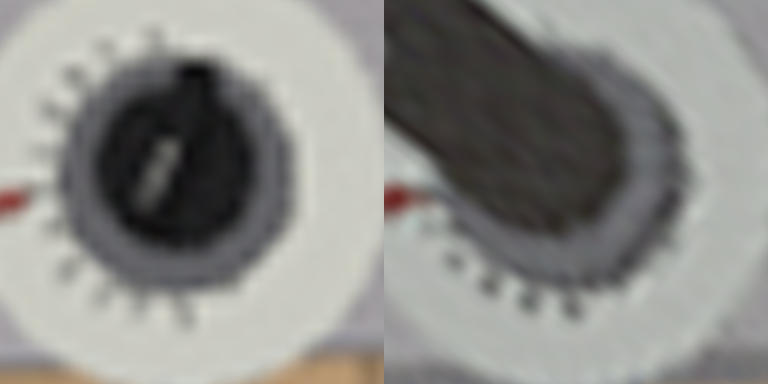

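View pics/goods.png

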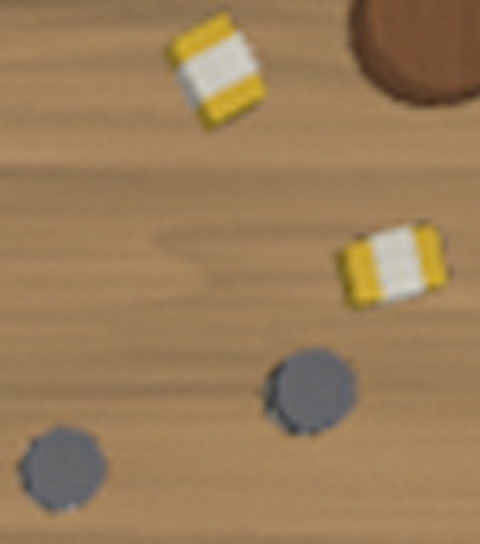

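View pics/goodss.png

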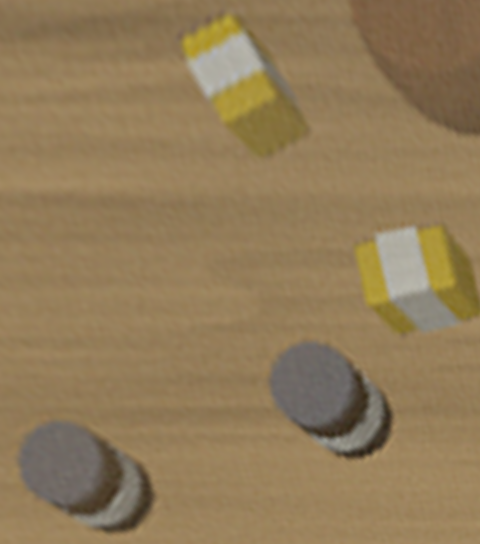

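View pics/mat.png

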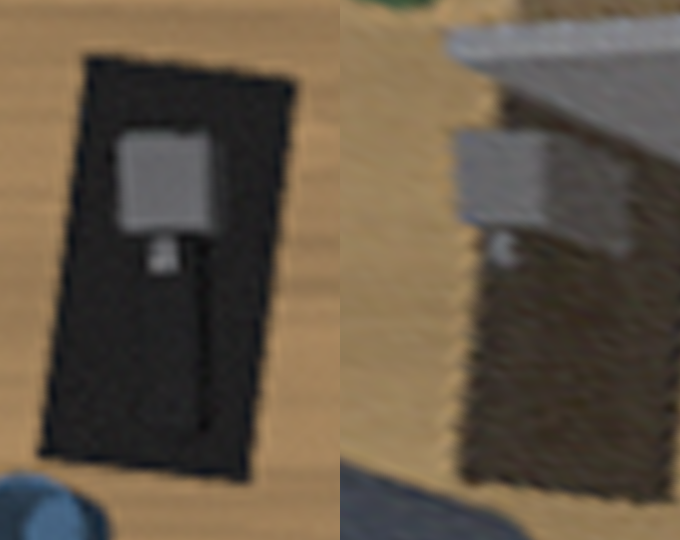

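View pics/chil.png

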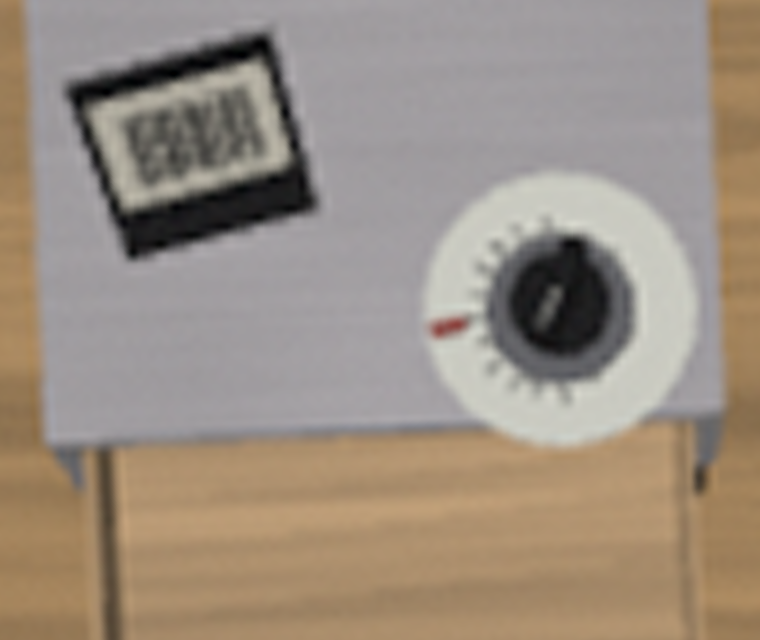

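```bash
cat >> h.py <<'E'
def plan(tgt,yaw=None,grip=100,order='rs',step=50.,cur=None):
    """rows for tool-down target tgt(mm), yaw of tool x axis (rad); prints rows. order rs: turn first then shift."""
    st=telemetry.get_state(); p=np.array(st['tcp_pos']); Rm=R.from_quat(st['tcp_rot'])
    if cur is not None: p,Rm=cur
    x=Rm.as_matrix()[:,0]; y0=np.arctan2(x[1],x[0])
    if yaw is None: yaw=y0
    Rt=R.from_matrix(np.array([[np.cos(yaw),np.sin(yaw),0],[np.sin(yaw),-np.cos(yaw),0],[0,0,-1]]))
    rv=(Rm.inv()*Rt).as_rotvec(); n=int(np.ceil(np.abs(rv).max()/0.18)) if np.abs(rv).max()>0.004 else 0
    rows=[list(np.round(rv/n,3))+[0,0,0,grip] for _ in range(n)]
    d=Rt.inv().apply(np.array(tgt,float)-p)/1000; m=max(1,int(np.ceil(np.linalg.norm(d)*1000/step)))
    rows+= [[0,0,0]+list(np.round(d/m,4))+[grip] for _ in range(m)]
    print(f"n={len(rows)} turn {n}x{np.round(rv/max(n,1),3)} shift {m}x{np.round(d/m,4)}")
    return np.array(tgt,float),Rt
def stt():
    s=telemetry.get_state(); x=R.from_quat(s['tcp_rot']).as_matrix()
    print('t',round(s['t'],2),'tcp',np.round(s['tcp_pos'],1),'xyaw',round(float(np.arctan2(x[1,0],x[0,0])),3),'tilt',np.round(x[:2,2],3),'F',np.round(s['wrist_force'],1),'w',round(s['grip_width'],1),'q',np.round(s['qpos'],2))
E
python3 - <<'E'
from h import *
im=cv2.imread("pics/top0.png"); s=cv2.imread("pics/side0.png")
cv2.imwrite("pics/k194.png",np.hstack([rect("top",im,650,760,-75,35,194,3.4),rect("side",s,650,760,-75,35,194,3.4)]))
cv2.imwrite("pics/dr.png",rect("top",im,480,680,-100,250,125,2.2))
cv2.imwrite("pics/drs.png",rect("side",s,480,680,-100,250,125,2.2))
cv2.imwrite("pics/lab.png",np.hstack([rect("top",im,720,830,90,210,205,3),rect("side",s,720,830,90,210,205,3)]))
for n in("top","side"):
  K,r,t=cam(n); print(-cv2.Rodrigues(r)[0].T@t)
E
```

```text
[ 273.57678597  -31.92756963 1502.81746364]
[ -19.65933735 -886.97475307  819.99441854]
```

View pics/k194.png

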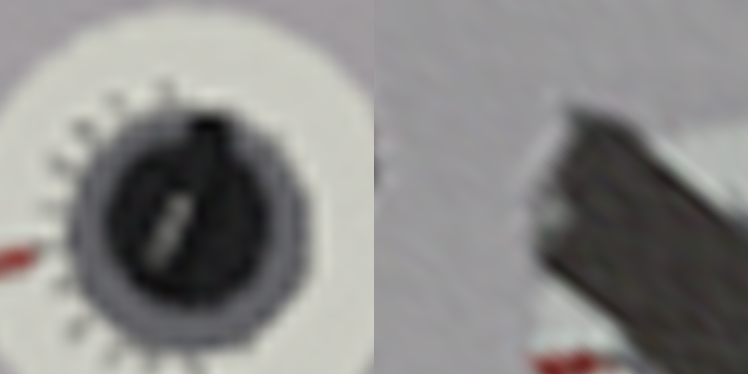

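View pics/dr.png

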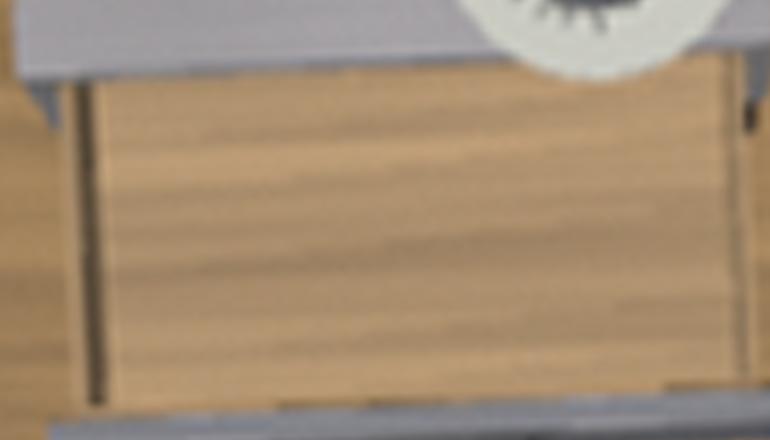

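View pics/drs.png

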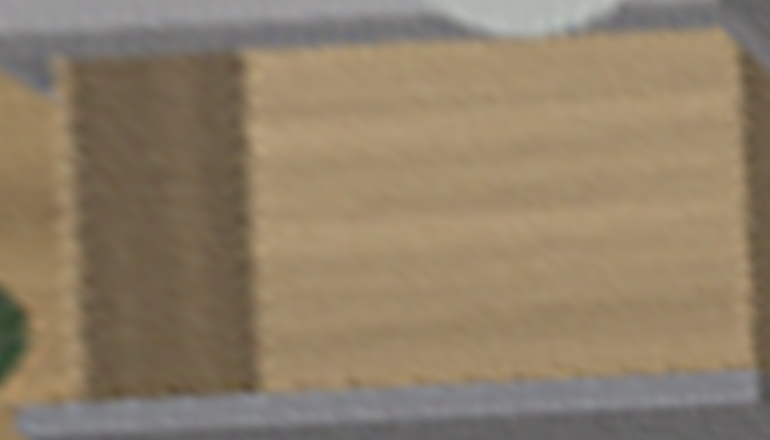

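View pics/lab.png

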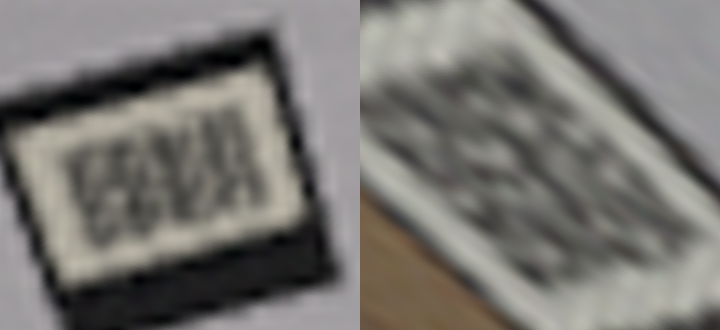

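```bash
python3 - <<'E'
from h import *
stt()
c=plan([154.5,605.6,300],-0.39)
c=plan([704.5,-20,300],-0.39,cur=c)
c=plan([704.5,-20,230],-0.39,cur=c)
E
```

```text
t 1.5 tcp [154.5 605.6 231.3] xyaw -0.25 tilt [-0. -0.] F [-0.   0.6 -0.7] w 85.5 q [ 1.58  0.38  0.01 -0.   -1.19 -0.26]
n=3 turn 1x[ 0.   -0.    0.14] shift 2x[ 0.     -0.     -0.0344]
n=17 turn 0x[0. 0. 0.] shift 17x[0.0439 0.0217 0.    ]
n=2 turn 0x[0. 0. 0.] shift 2x[0.    0.    0.035]
```

{"op": "move_arm", "data": {
  "increments": [0,0,0.14,0,0,0,100,0,0,0,0,0,-0.0344,100,0,0,0,0,0,-0.0344,100,0,0,0,0.0439,0.0217,0,100,0,0,0,0.0439,0.0217,0,100,0,0,0,0.0439,0.0217,0,100,0,0,0,0.0439,0.0217,0,100,0,0,0,0.0439,0.0217,0,100,0,0,0,0.0439,0.0217,0,100,0,0,0,0.0439,0.0217,0,100]
}}

```text
t: 2.75
tcp_pos: [381.8, 347.0, 300.4]
tcp_rot: [0.981, -0.194, 0.0, -0.0]
wrist_force: [-0.7, 0.7, 0.1]
grip_width: 85.3
```

{"op": "move_arm", "data": {
  "increments": [0,0,0,0.0439,0.0217,0,100,0,0,0,0.0439,0.0217,0,100,0,0,0,0.0439,0.0217,0,100,0,0,0,0.0439,0.0217,0,100,0,0,0,0.0439,0.0217,0,100,0,0,0,0.0439,0.0217,0,100,0,0,0,0.0439,0.0217,0,100,0,0,0,0.0439,0.0217,0,100,0,0,0,0.0439,0.0217,0,100,0,0,0,0.0439,0.0217,0,100]
}}

```text
t: 4.0
tcp_pos: [705.6, -20.5, 300.1]
tcp_rot: [0.981, -0.194, 0.0, -0.0]
wrist_force: [1.2, 0.0, 1.8]
grip_width: 85.3
```

```bash
python3 - <<'E'
from h import *
stt()
im=cams.grab_frame("side"); cv2.imwrite("pics/s1.png",im[80:280,220:480].repeat(3,0).repeat(3,1))
plan([704.5,-20,230],-0.39)
plan([704.5,-20,171],-0.39)
E
```

```text
t 4.0 tcp [705.6 -20.5 300.1] xyaw -0.39 tilt [ 0. -0.] F [1.2 0.  1.8] w 85.3 q [ 0.2   0.5   0.36  0.   -1.43  0.98]
n=3 turn 1x[ 0.002 -0.001 -0.004] shift 2x[-0.0027 -0.0017  0.0341]
n=4 turn 1x[ 0.002 -0.001 -0.004] shift 3x[-0.0018 -0.0011  0.0424]
```

View pics/s1.png

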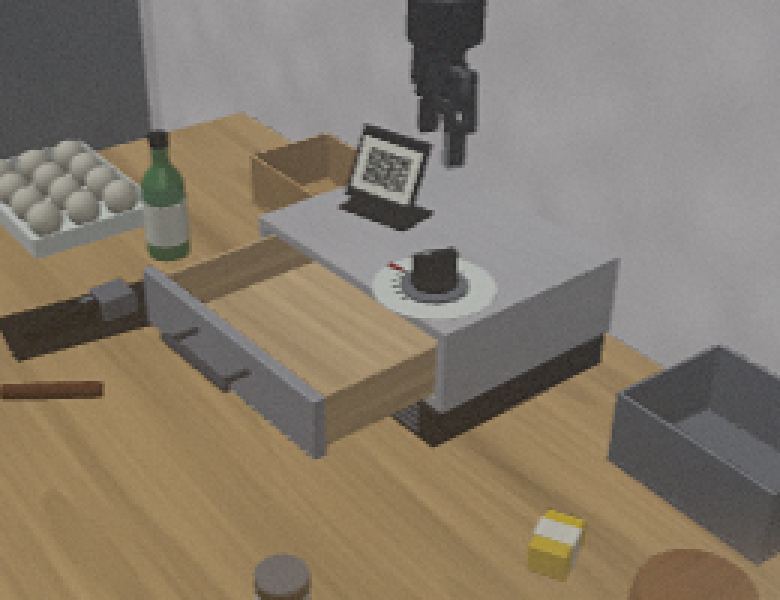

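```bash
python3 - <<'E'
from h import *
stt()
plan([704.5,-20,171],-0.39)
E
```

```text
t 4.05 tcp [708.2 -25.2 298.2] xyaw -0.394 tilt [-0.    -0.002] F [ 3.6 -1.1  0.8] w 85.4 q [ 0.19  0.5   0.36  0.   -1.43  0.98]
n=4 turn 1x[ 0.002 -0.001 -0.004] shift 3x[-0.0018 -0.0011  0.0424]
```

{"op": "move_arm", "data": {
  "increments": [0,0,0,0,0,0,100,0,0,0,0,0,0.035,100,0,0,0,0,0,0.035,100,0,0,0,0,0,0.03,100,0,0,0,0,0,0.029,100,0,0,0,0,0,0,100,0,0,0,0,0,0,100]
}}

```text
t: 4.92
tcp_pos: [705.2, -18.6, 173.1]
tcp_rot: [0.981, -0.193, 0.001, -0.0]
wrist_force: [0.4, 0.5, 0.2]
grip_width: 85.4
```

```bash
python3 - <<'E'
from h import *
stt()
im=cams.grab_frame("side"); cv2.imwrite("pics/s2.png",im[100:230,280:440].repeat(5,0).repeat(5,1)[:600])
stt()
E
```

```text
t 4.92 tcp [705.2 -18.6 173.1] xyaw -0.388 tilt [ 0.003 -0.   ] F [0.4 0.5 0.2] w 85.4 q [ 0.2   0.56  0.15  0.   -1.16  0.98]
t 4.97 tcp [705.5 -18.7 173.5] xyaw -0.389 tilt [0.004 0.   ] F [0.7 0.2 0.8] w 85.3 q [ 0.2   0.56  0.15  0.   -1.16  0.98]
```

View pics/s2.png

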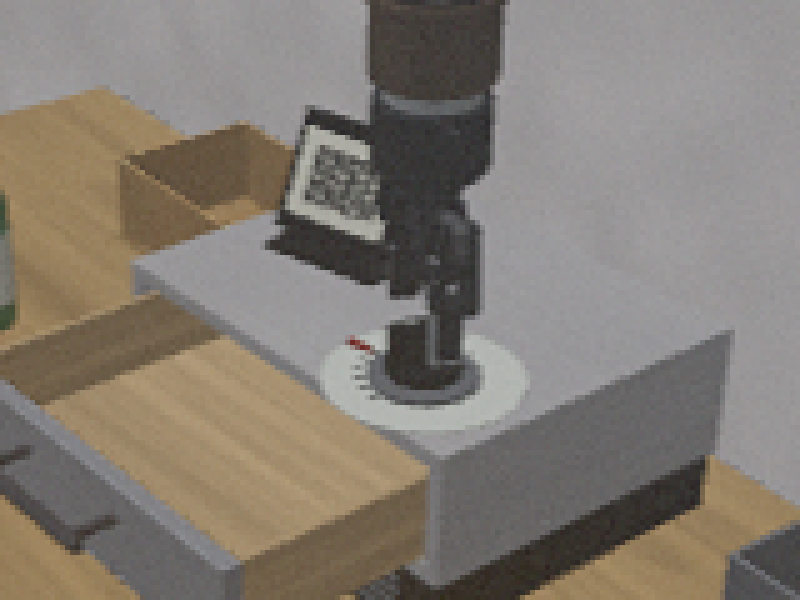

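{"op": "move_arm", "data": {
  "increments": [0,0,0,0,0,0,40,0,0,0,0,0,0,40,0,0,0,0,0,0,20,0,0,0,0,0,0,20,0,0,0,0,0,0,0,0,0,0,0,0,0,0,0,0,0,0,0,0,0,0,0,0,0,0,0,0]
}}

```text
t: 5.98
tcp_pos: [703.7, -21.0, 171.6]
tcp_rot: [0.981, -0.194, -0.001, 0.001]
wrist_force: [-1.7, -5.3, 2.1]
grip_width: 12.8
```

{"op": "move_arm", "data": {
  "increments": [0,0,0.14,0,0,0,0,0,0,0.14,0,0,0,0,0,0,0.14,0,0,0,0,0,0,0.14,0,0,0,0,0,0,0.14,0,0,0,0,0,0,0.14,0,0,0,0,0,0,0.14,0,0,0,0,0,0,0.04,0,0,0,0,0,0,0,0,0,0,0,0,0,0,0,0,0,0]
}}

```text
t: 7.22
tcp_pos: [704.5, -20.5, 171.6]
tcp_rot: [0.762, -0.648, 0.0, 0.001]
wrist_force: [-1.2, -6.4, 2.1]
grip_width: 12.9
```

```bash
python3 - <<'E'
from h import *
stt()
E
```

```text
t 7.22 tcp [704.5 -20.5 171.6] xyaw -1.41 tilt [-0.    -0.002] F [-1.2 -6.4  2.1] w 12.9 q [ 0.2   0.56  0.15  0.   -1.16 -0.04]
```

{"op": "move_arm", "data": {
  "increments": [0,0,0,0,0,0,60,0,0,0,0,0,0,100,0,0,0,0,0,0,100,0,0,0,0,0,-0.03,100,0,0,0,0,0,-0.04,100,0,0,0,0,0,-0.04,100]
}}

```text
t: 7.98
tcp_pos: [704.6, -18.8, 282.2]
tcp_rot: [0.762, -0.648, -0.0, -0.0]
wrist_force: [0.8, 0.5, 0.0]
grip_width: 85.5
```

```bash
python3 - <<'E'
from h import *
c=(np.array([704.5,-20,281]),R.from_matrix(np.array([[np.cos(-1.41),np.sin(-1.41),0],[np.sin(-1.41),-np.cos(-1.41),0],[0,0,-1]])))
stt()
plan([387.5,-199.5,200],-1.526,cur=c)
E
```

```text
t 7.97 tcp [704.6 -18.8 282.2] xyaw -1.409 tilt [-0.  0.] F [0.8 0.5 0. ] w 85.5 q [ 0.2   0.5   0.32 -0.   -1.39 -0.04]
n=9 turn 1x[0.    0.    0.116] shift 8x[0.0206 0.0406 0.0101]
```

{"op": "move_arm", "data": {
  "increments": [0,0,0.116,0,0,0,100,0,0,0,0.0206,0.0406,0.0101,100,0,0,0,0.0206,0.0406,0.0101,100,0,0,0,0.0206,0.0406,0.0101,100,0,0,0,0.0206,0.0406,0.0101,100,0,0,0,0.0206,0.0406,0.0101,100,0,0,0,0.0206,0.0406,0.0101,100,0,0,0,0.0206,0.0406,0.0101,100,0,0,0,0.0206,0.0406,0.0101,100,0,0,0,0,0,0,100]
}}

```text
t: 9.22
tcp_pos: [384.7, -198.9, 199.9]
tcp_rot: [0.722, -0.692, -0.001, 0.0]
wrist_force: [0.7, 0.2, -0.0]
grip_width: 85.2
```

```bash
python3 - <<'E'
from h import *
stt()
im=cams.grab_frame("top"); cv2.imwrite("pics/t3.png",im); s=cams.grab_frame("side"); cv2.imwrite("pics/s3.png",s)
cv2.imwrite("pics/k3.png",np.hstack([rect("top",im,640,760,-85,35,152,3.2),rect("side",s,640,760,-85,35,152,3.2)]))
cv2.imwrite("pics/k3s.png",cv2.resize(s[130:220,310:430],None,fx=6,fy=6,interpolation=cv2.INTER_CUBIC))
cv2.imwrite("pics/g3.png",np.hstack([rect("top",im,360,680,-460,-160,40,1.3),rect("side",s,360,680,-460,-160,40,1.3)]))
E
```

```text
t 9.22 tcp [ 384.7 -198.9  199.9] xyaw -1.528 tilt [-0.001  0.001] F [ 0.7  0.2 -0. ] w 85.2 q [-0.1   0.08 -0.48 -0.   -1.01  0.14]
```

View pics/k3.png

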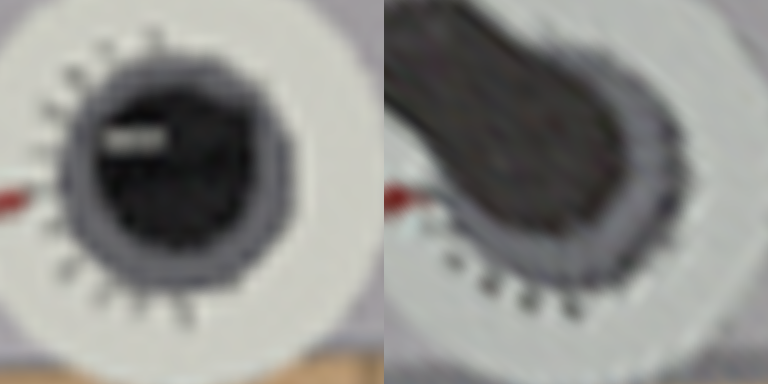

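View pics/k3s.png

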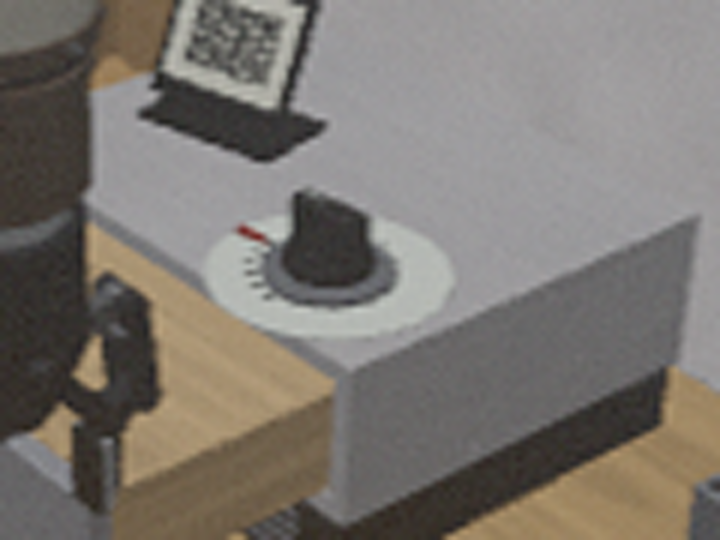

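View pics/g3.png

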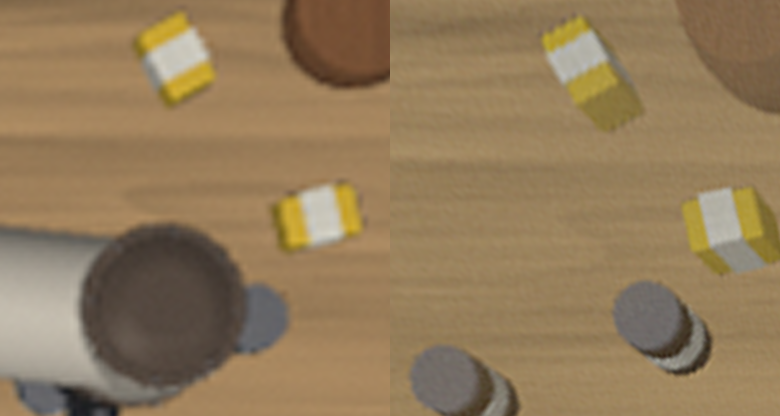

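```bash
python3 - <<'E'
from h import *
im=cv2.imread("pics/t3.png")
for z,nm in((151,'dial'),(194,'ptr')):
    v=rect("top",im,630,780,-100,60,z,6); f=v.astype(int); b,g,r=f[...,0],f[...,1],f[...,2]
    def w(u): return 780-u[1]/6,60-u[0]/6
    if nm=='dial':
        red=((r-g>50)&(r-b>50)).astype(np.uint8)
        ys,xs=np.nonzero(red); print('red n',len(xs),w((xs.mean(),ys.mean())))
        pc=np.cov(np.c_[xs,ys].T); e=np.linalg.eigh(pc); d=e[1][:,1]; print('red dir',np.arctan2(abs(d[0]),-np.sign(d[0])*d[1]))
        hsv=cv2.cvtColor(v,cv2.COLOR_BGR2HSV); wh=((r-b<6)|1)&((g+r)/2>178)&((r-b)>0)
        cv2.imwrite("pics/wh.png",(wh*255).astype(np.uint8)[::2,::2])
        rc=np.array(w((xs.mean(),ys.mean())))
        # dark disc of 52mm and grey ring centroid
        wh=wh.astype(np.uint8); cs=cv2.findContours(wh,cv2.RETR_EXTERNAL,cv2.CHAIN_APPROX_NONE)[0]; c=max(cs,key=cv2.contourArea)
        el=cv2.fitEllipse(cv2.convexHull(c)); print('white',w(el[0]),np.array(el[1])/6)
        ctr=np.array(w(el[0])); dd=rc-ctr; print('mark ang',np.arctan2(dd[1],-dd[0]))
    else:
        m=np.zeros(r.shape,bool); m[:]=(r+g+b)/3>95
        k=cv2.connectedComponentsWithStats(m.astype(np.uint8))
        for i in range(1,k[0]):
            a=k[2][i][4]
            if 300<a<4000:
                ys,xs=np.nonzero(k[1]==i); e=np.linalg.eigh(np.cov(np.c_[xs,ys].T)); d=e[1][:,1]; d=d if d[0]<0 else -d
                print('ptr',a,w((xs.mean(),ys.mean())),np.sqrt(e[0])*4/6,np.arctan2(-d[0],d[1]))
E
```

```text
red n 2219 (np.float64(696.5008261979871), np.float64(36.05355265134445))
red dir 1.2618479586470706
white (704.8412068684896, -19.67171223958333) [137.38720703 137.73005168]
mark ang 1.422229479411117
ptr 2270 (np.float64(702.9544052863437), np.float64(-6.721439060205583)) [ 4.89076541 17.22919346] 1.5361937836011508
```

View pics/wh.png

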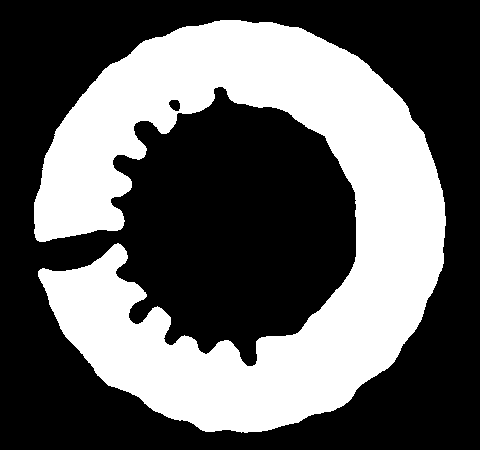

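{"op": "move_arm", "data": {
  "increments": [0,0,0,0.0015,0.001,0.045,100,0,0,0,0,0,0.045,100,0,0,0,0,0,0.045,100,0,0,0,0,0,0.035,100,0,0,0,0,0,0.022,100,0,0,0,0,0,0,100,0,0,0,0,0,0,50,0,0,0,0,0,0,20,0,0,0,0,0,0,20,0,0,0,0,0,0,20]
}}

```text
t: 10.58
tcp_pos: [387.9, -200.1, 9.7]
tcp_rot: [0.723, -0.691, 0.001, -0.001]
wrist_force: [0.3, 0.9, 6.1]
grip_width: 50.7
```

{"op": "move_arm", "data": {
  "increments": [0,0,0,0,0,0,20,0,0,0,0,0,0,20,0,0,0,0,0,-0.03,20,0,0,0,0,0,-0.05,20,0,0,0,0,0,-0.05,20,0,0,0,0,0,-0.05,20]
}}

```text
t: 11.32
tcp_pos: [385.8, -199.8, 190.1]
tcp_rot: [0.723, -0.691, 0.0, -0.0]
wrist_force: [0.8, -0.5, -2.7]
grip_width: 50.7
```

```bash
cat >> h.py <<'E'
def P(x,y,z,yaw): return (np.array([x,y,z],float),R.from_matrix(np.array([[np.cos(yaw),np.sin(yaw),0],[np.sin(yaw),-np.cos(yaw),0],[0,0,-1]])))
E
python3 - <<'E'
from h import *
stt()
s=cams.grab_frame("side"); cv2.imwrite("pics/s4.png",s[150:350,200:450].repeat(3,0).repeat(3,1))
c=P(386.5,-201,188,-1.526)
plan([572,-39.5,188],-1.526,cur=c)
E
```

```text
t 11.32 tcp [ 385.8 -199.8  190.1] xyaw -1.526 tilt [0.001 0.001] F [ 0.8 -0.5 -2.7] w 50.7 q [-0.1   0.1  -0.5  -0.   -0.98  0.15]
n=5 turn 0x[0. 0. 0.] shift 5x[-0.0306 -0.0385  0.    ]
```

View pics/s4.png

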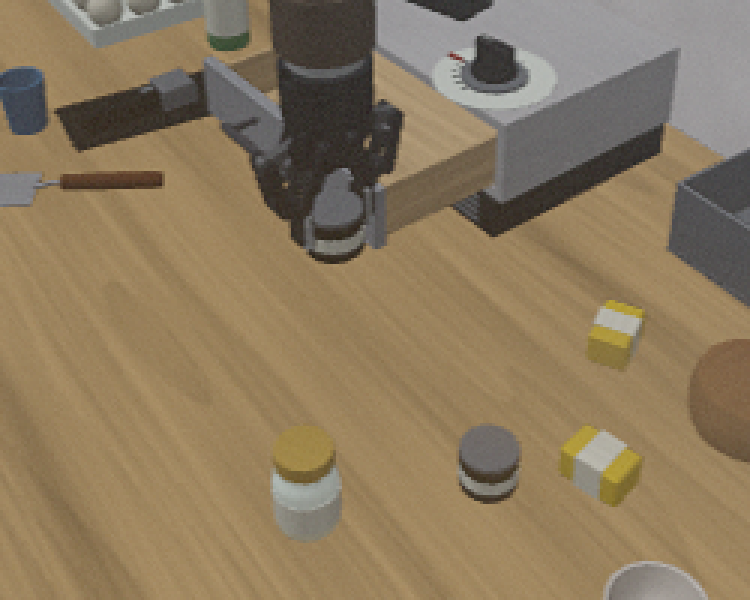

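{"op": "move_arm", "data": {
  "increments": [0,0,0,-0.0306,-0.0385,0,20,0,0,0,-0.0306,-0.0385,0,20,0,0,0,-0.0306,-0.0385,0,20,0,0,0,-0.0306,-0.0385,0,20,0,0,0,-0.0306,-0.0385,0,20,0,0,0,0,0,0,20,0,0,0,0,0,0.04,20,0,0,0,0,0,0.035,20,0,0,0,0,0,0.02,20,0,0,0,0,0,0,20]
}}

```text
t: 12.62
tcp_pos: [569.8, -39.3, 91.6]
tcp_rot: [0.722, -0.691, -0.002, 0.002]
wrist_force: [-0.6, -0.8, -2.0]
grip_width: 50.5
```

{"op": "move_arm", "data": {
  "increments": [0,0,0,0,0,0.007,20,0,0,0,0,0,0.003,20,0,0,0,0,0,0,20]
}}

```text
t: 13.0
tcp_pos: [572.1, -38.5, 83.7]
tcp_rot: [0.723, -0.691, 0.0, -0.0]
wrist_force: [0.7, -0.8, -3.0]
grip_width: 50.5
```

```bash
python3 - <<'E'
from h import *
stt()
s=cams.grab_frame("side"); cv2.imwrite("pics/s5.png",s[130:250,250:450].repeat(4,0).repeat(4,1))
E
```

```text
t 13.0 tcp [572.1 -38.5  83.7] xyaw -1.526 tilt [0.001 0.   ] F [ 0.7 -0.8 -3. ] w 50.5 q [ 0.22  0.45 -0.31 -0.   -0.82 -0.17]
```

View pics/s5.png

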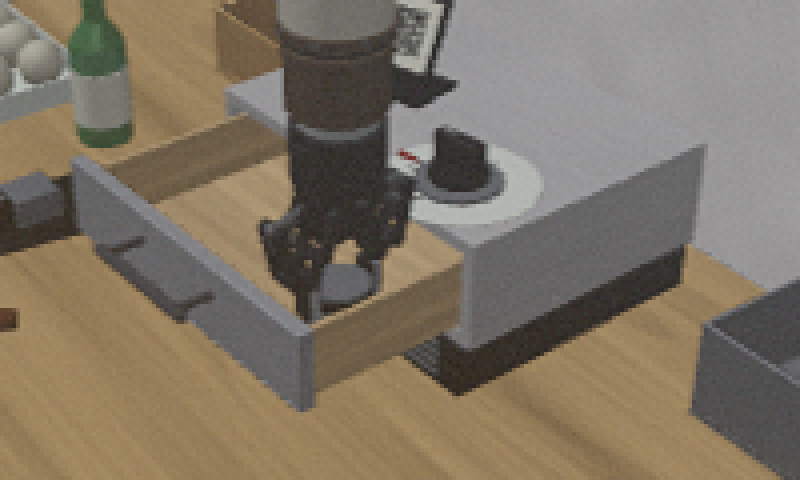

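{"op": "move_arm", "data": {
  "increments": [0,0,0,0,0,0.0015,20,0,0,0,0,0,0.0015,20,0,0,0,0,0,0,20,0,0,0,0,0,0,20]
}}

```text
t: 13.55
tcp_pos: [573.2, -38.4, 81.7]
tcp_rot: [0.723, -0.691, 0.001, -0.001]
wrist_force: [0.3, 0.5, 6.0]
grip_width: 50.6
```

{"op": "move_arm", "data": {
  "increments": [0,0,0,0,0,0,75,0,0,0,0,0,0,90,0,0,0,0,0,0,90,0,0,0,0,0,-0.04,90,0,0,0,0,0,-0.04,90,0,0,0,0,0,-0.04,90]
}}

```text
t: 14.3
tcp_pos: [571.8, -38.6, 201.3]
tcp_rot: [0.723, -0.691, -0.0, 0.0]
wrist_force: [-0.3, 0.5, -0.4]
grip_width: 77.0
```

```bash
python3 - <<'E'
from h import *
stt()
s=cams.grab_frame("side"); cv2.imwrite("pics/s6.png",np.hstack([s[130:250,270:470].repeat(2,0).repeat(2,1),rect("side",s,400,680,-460,-260,36,1.2)[:240]]))
c=P(572,-39.5,200,-1.526)
plan([435.7,-356,180],-1.526,cur=c)
E
```

```text
t 14.3 tcp [571.8 -38.6 201.3] xyaw -1.526 tilt [-0.001 -0.   ] F [-0.3  0.5 -0.4] w 77.0 q [ 0.22  0.32 -0.17  0.   -1.08 -0.17]
n=7 turn 0x[0. 0. 0.] shift 7x[0.0443 0.0215 0.0029]
```

View pics/s6.png

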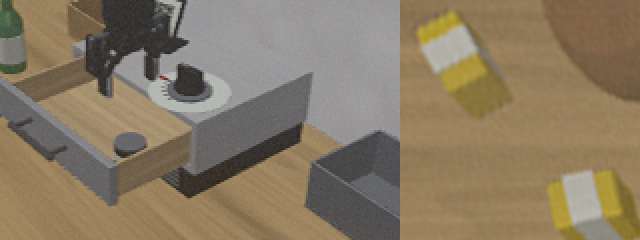

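{"op": "move_arm", "data": {
  "increments": [0,0,0,0.0443,0.0215,0.0029,100,0,0,0,0.0443,0.0215,0.0029,100,0,0,0,0.0443,0.0215,0.0029,100,0,0,0,0.0443,0.0215,0.0029,100,0,0,0,0.0443,0.0215,0.0029,100,0,0,0,0.0443,0.0215,0.0029,100,0,0,0,0.0443,0.0215,0.0029,100,0,0,0,0,0,0,100]
}}

```text
t: 15.35
tcp_pos: [433.9, -357.3, 179.1]
tcp_rot: [0.721, -0.693, -0.001, 0.0]
wrist_force: [0.8, 1.0, -0.1]
grip_width: 85.6
```

```bash
python3 - <<'E'
from h import *
stt()
s=cams.grab_frame("side"); cv2.imwrite("pics/s7.png",rect("side",s,400,680,-460,-260,42,2))
E
```

```text
t 15.35 tcp [ 433.9 -357.3  179.1] xyaw -1.531 tilt [-0.001  0.   ] F [ 0.8  1.  -0.1] w 85.6 q [-0.4   0.32 -0.22  0.   -1.02  0.44]
```

View pics/s7.png

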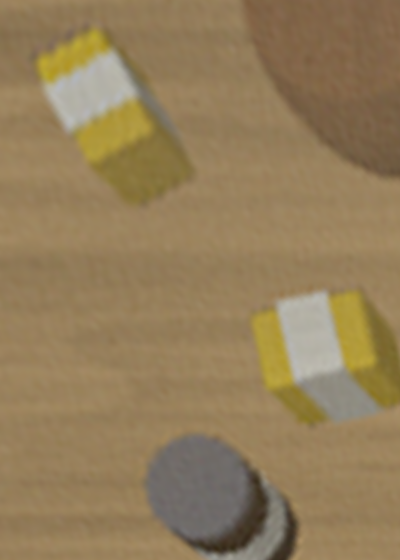

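{"op": "move_arm", "data": {
  "increments": [0,0,0,0.001,0,0.045,100,0,0,0,0,0,0.045,100,0,0,0,0,0,0.04,100,0,0,0,0,0,0.025,100,0,0,0,0,0,0.017,100,0,0,0,0,0,0,100,0,0,0,0,0,0,50,0,0,0,0,0,0,20,0,0,0,0,0,0,20,0,0,0,0,0,0,20]
}}

```text
t: 16.65
tcp_pos: [436.8, -356.4, 9.5]
tcp_rot: [0.723, -0.691, 0.001, -0.0]
wrist_force: [1.1, 1.3, 6.2]
grip_width: 50.6
```

{"op": "move_arm", "data": {
  "increments": [0,0,0,0,0,0,20,0,0,0,0,0,0,20,0,0,0,0,0,-0.03,20,0,0,0,0,0,-0.05,20,0,0,0,0,0,-0.05,20,0,0,0,0,0,-0.05,20]
}}

```text
t: 17.4
tcp_pos: [434.9, -355.7, 189.2]
tcp_rot: [0.723, -0.691, -0.001, -0.0]
wrist_force: [0.9, -0.1, -1.6]
grip_width: 50.9
```

```bash
python3 - <<'E'
from h import *
stt()
s=cams.grab_frame("side"); cv2.imwrite("pics/s8.png",s[150:350,250:500].repeat(3,0).repeat(3,1))
c=P(435.7,-357,188,-1.526)
plan([569,32,188],-1.526,cur=c)
E
```

```text
t 17.4 tcp [ 434.9 -355.7  189.2] xyaw -1.526 tilt [-0.001  0.001] F [ 0.9 -0.1 -1.6] w 50.9 q [-0.4   0.31 -0.21 -0.   -1.05  0.44]
n=9 turn 0x[0. 0. 0.] shift 9x[-0.0425 -0.0167  0.    ]
```

View pics/s8.png

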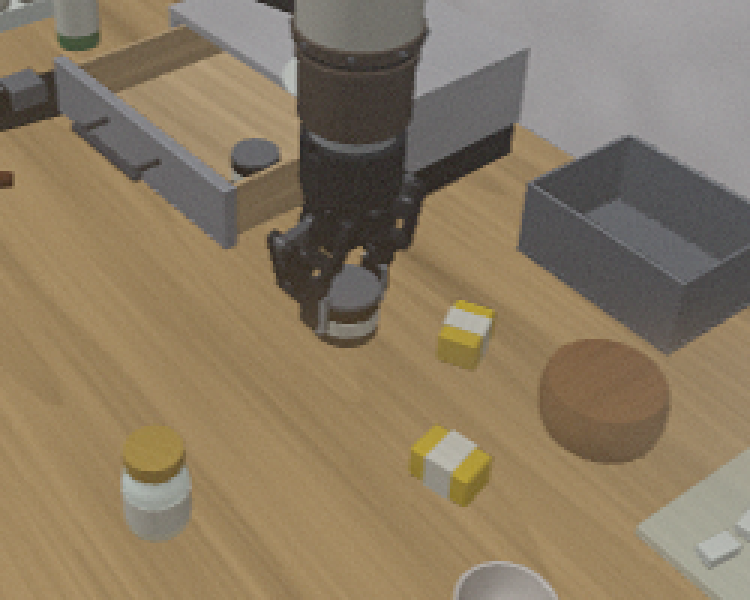

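{"op": "move_arm", "data": {
  "increments": [0,0,0,-0.0425,-0.0167,0,20,0,0,0,-0.0425,-0.0167,0,20,0,0,0,-0.0425,-0.0167,0,20,0,0,0,-0.0425,-0.0167,0,20,0,0,0,-0.0425,-0.0167,0,20,0,0,0,-0.0425,-0.0167,0,20,0,0,0,-0.0425,-0.0167,0,20,0,0,0,-0.0425,-0.0167,0,20,0,0,0,-0.0425,-0.0167,0,20,0,0,0,0,0,0,20]
}}

```text
t: 18.7
tcp_pos: [568.9, 35.3, 187.0]
tcp_rot: [0.724, -0.69, -0.0, 0.0]
wrist_force: [-0.1, -0.5, -2.5]
grip_width: 50.9
```

{"op": "move_arm", "data": {
  "increments": [0,0,0,0,0,0,20,0,0,0,0,0,0.04,20,0,0,0,0,0,0.035,20,0,0,0,0,0,0.02,20,0,0,0,0,0,0.007,20,0,0,0,0,0,0.003,20,0,0,0,0,0,0.0015,20,0,0,0,0,0,0.0015,20,0,0,0,0,0,0,20,0,0,0,0,0,0,20]
}}

```text
t: 19.95
tcp_pos: [569.6, 32.9, 81.4]
tcp_rot: [0.723, -0.691, 0.001, -0.001]
wrist_force: [-0.3, -1.0, 5.2]
grip_width: 50.8
```

{"op": "move_arm", "data": {
  "increments": [0,0,0,0,0,0,75,0,0,0,0,0,0,90,0,0,0,0,0,0,90,0,0,0,0,0,-0.04,90,0,0,0,0,0,-0.04,90,0,0,0,0,0,-0.04,90]
}}

```text
t: 20.7
tcp_pos: [568.4, 32.8, 201.0]
tcp_rot: [0.723, -0.691, -0.0, 0.0]
wrist_force: [0.7, 0.2, 0.6]
grip_width: 76.7
```

```bash
cat >> h.py <<'E'
def blocks(n,im,z=34):
    """yellow/white block tops: min-area rectangle of yellow blobs in rectified view"""
    s=4; v=rect(n,im,440,700,-480,-230,z,s); h=cv2.cvtColor(v,cv2.COLOR_BGR2HSV)
    m=((h[...,0]>18)&(h[...,0]<34)&(h[...,1]>150)&(h[...,2]>110)).astype(np.uint8)
    m=cv2.morphologyEx(m,cv2.MORPH_OPEN,np.ones((9,9)))
    m=cv2.morphologyEx(m,cv2.MORPH_CLOSE,cv2.getStructuringElement(cv2.MORPH_ELLIPSE,(121,121)))
    for c in cv2.findContours(m,cv2.RETR_EXTERNAL,cv2.CHAIN_APPROX_NONE)[0]:
        if cv2.contourArea(c)<3000: continue
        (u,w),(a,b),an=cv2.minAreaRect(c); bx=cv2.boxPoints(((u,w),(a,b),an)); e=bx[1]-bx[0]; f=bx[2]-bx[1]
        L=e if np.hypot(*e)>np.hypot(*f) else f
        print(n,'x',round(700-w/s,1),'y',round(-230-u/s,1),'size',round(a/s,1),round(b/s,1),'long yaw deg',round(np.degrees(np.arctan2(-L[0],-L[1]))%180,1))
E
python3 - <<'E'
from h import *
stt()
im=cams.grab_frame("top"); s=cams.grab_frame("side")
cv2.imwrite("pics/t9.png",np.hstack([rect("top",im,480,680,-450,-250,34,2),rect("side",s,480,680,-450,-250,34,2)]))
blocks("top",im); blocks("top",cv2.imread("pics/top0.png")); blocks("side",s)
E
```

```text
t 20.7 tcp [568.4  32.8 201. ] xyaw -1.526 tilt [-0.001 -0.   ] F [0.7 0.2 0.6] w 76.7 q [ 0.34  0.31 -0.18 -0.   -1.08 -0.3 ]
top x 509.0 y -383.4 size 42.0 21.8 long yaw deg 12.7
top x 519.9 y -430.2 size 41.5 13.7 long yaw deg 12.5
top x 616.4 y -305.3 size 17.1 45.8 long yaw deg 119.0
top x 656.5 y -284.0 size 15.5 46.8 long yaw deg 120.2
top x 509.0 y -383.4 size 42.0 21.7 long yaw deg 12.7
top x 519.9 y -430.1 size 41.6 13.8 long yaw deg 12.7
top x 616.4 y -305.4 size 18.0 46.0 long yaw deg 116.6
top x 656.3 y -283.9 size 16.5 47.0 long yaw deg 122.3
side x 506.7 y -419.3 size 60.2 68.4 long yaw deg 103.7
side x 618.9 y -312.9 size 30.0 37.8 long yaw deg 136.5
side x 658.2 y -291.0 size 16.6 38.7 long yaw deg 117.4
```

View pics/t9.png

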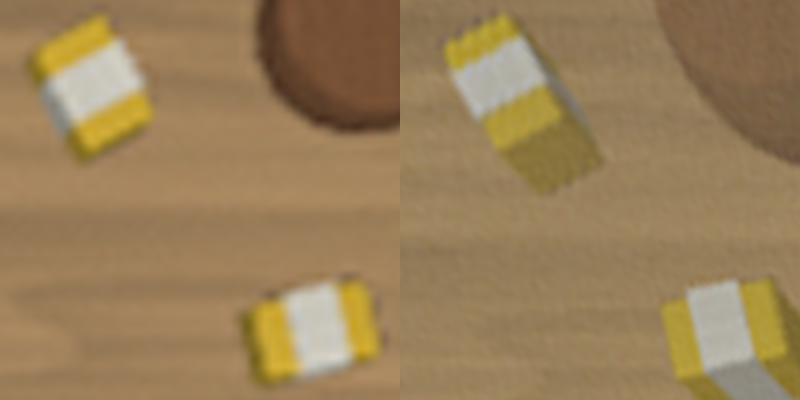

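```bash
python3 - <<'E'
from h import *
c=P(569,32,200,-1.526)
plan([637,-298,180],-2.66,cur=c)
E
```

```text
n=14 turn 7x[-0.    -0.     0.162] shift 7x[ 0.0132 -0.0463  0.0029]
```

{"op": "move_arm", "data": {
  "increments": [0,0,0.162,0,0,0,100,0,0,0.162,0,0,0,100,0,0,0.162,0,0,0,100,0,0,0.162,0,0,0,100,0,0,0.162,0,0,0,100,0,0,0.162,0,0,0,100,0,0,0.162,0,0,0,100,0,0,0,0.0132,-0.0463,0.0029,100,0,0,0,0.0132,-0.0463,0.0029,100,0,0,0,0.0132,-0.0463,0.0029,100]
}}

```text
t: 22.05
tcp_pos: [597.8, -109.7, 190.4]
tcp_rot: [-0.239, 0.971, 0.0, -0.0]
wrist_force: [0.7, 0.3, 0.3]
grip_width: 85.6
```

{"op": "move_arm", "data": {
  "increments": [0,0,0,0.0132,-0.0463,0.0029,100,0,0,0,0.0132,-0.0463,0.0029,100,0,0,0,0.0132,-0.0463,0.0029,100,0,0,0,0.0132,-0.0463,0.0029,100,0,0,0,0,0,0,100,0,0,0,0,0,0.04,100,0,0,0,0,0,0.04,100,0,0,0,0,0,0,100]
}}

```text
t: 23.05
tcp_pos: [634.2, -295.5, 95.4]
tcp_rot: [-0.239, 0.971, 0.002, -0.004]
wrist_force: [1.0, -0.8, 0.6]
grip_width: 85.4
```

```bash
python3 - <<'E'
from h import *
stt()
s=cams.grab_frame("side"); cv2.imwrite("pics/s10.png",s[120:320,270:520].repeat(3,0).repeat(3,1))
E
```

```text
t 23.05 tcp [ 634.2 -295.5   95.4] xyaw -2.66 tilt [-0.009  0.003] F [ 1.  -0.8  0.6] w 85.4 q [-0.21  0.62  0.05 -0.   -1.01 -0.88]
```

View pics/s10.png

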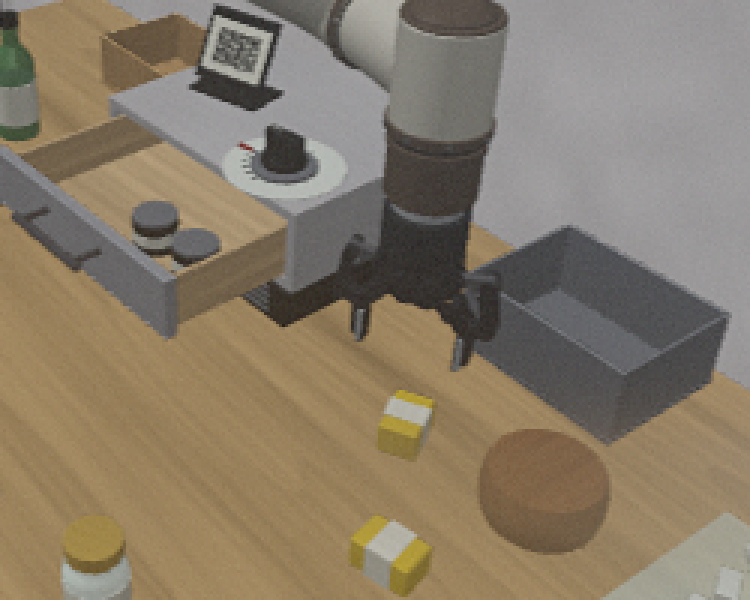

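```bash
python3 - <<'E'
from h import *
print(unproj("top",[[363,156],[413,159]],60), unproj("side",[[270+608/3,120+442/3]],0))
E
```

```text
[[ 771.42948424 -212.81437715   60.        ]
 [ 764.5088557  -416.91798884   60.        ]] [[ 797.47887973 -418.63519921    0.        ]]
```

Box is far away at x>750. Descend, grip and lift.

{"op": "move_arm", "data": {
  "increments": [0,0,0,0,0,0.04,100,0,0,0,0,0,0.035,100,0,0,0,0,0,0.02,100,0,0,0,0,0,0,100,0,0,0,0,0,0,50,0,0,0,0,0,0,20,0,0,0,0,0,0,15,0,0,0,0,0,0,15,0,0,0,0,0,0,15,0,0,0,0,0,0,15]
}}

```text
t: 24.35
tcp_pos: [638.1, -297.6, 6.5]
tcp_rot: [-0.239, 0.971, -0.001, 0.001]
wrist_force: [0.5, 0.8, 5.9]
grip_width: 38.9
```

{"op": "move_arm", "data": {
  "increments": [0,0,0,0,0,-0.03,15,0,0,0,0,0,-0.05,15,0,0,0,0,0,-0.05,15,0,0,0,0,0,-0.05,15,0,0,0,0,0,0,15]
}}

```text
t: 24.98
tcp_pos: [639.0, -298.1, 190.3]
tcp_rot: [-0.239, 0.971, -0.003, 0.004]
wrist_force: [-0.1, 0.3, -0.8]
grip_width: 38.8
```

```bash
python3 - <<'E'
from h import *
stt()
s=cams.grab_frame("side"); cv2.imwrite("pics/s11.png",s[120:320,270:520].repeat(3,0).repeat(3,1))
c=P(637,-298,185,-2.66)
plan([566,100.5,185],-1.526,cur=c)
E
```

```text
t 24.98 tcp [ 639.  -298.1  190.3] xyaw -2.659 tilt [ 0.01  -0.003] F [-0.1  0.3 -0.8] w 38.8 q [-0.21  0.54  0.16  0.   -1.18 -0.88]
n=16 turn 7x[-0.     0.    -0.162] shift 9x[-0.0446  0.0059  0.    ]
```

View pics/s11.png

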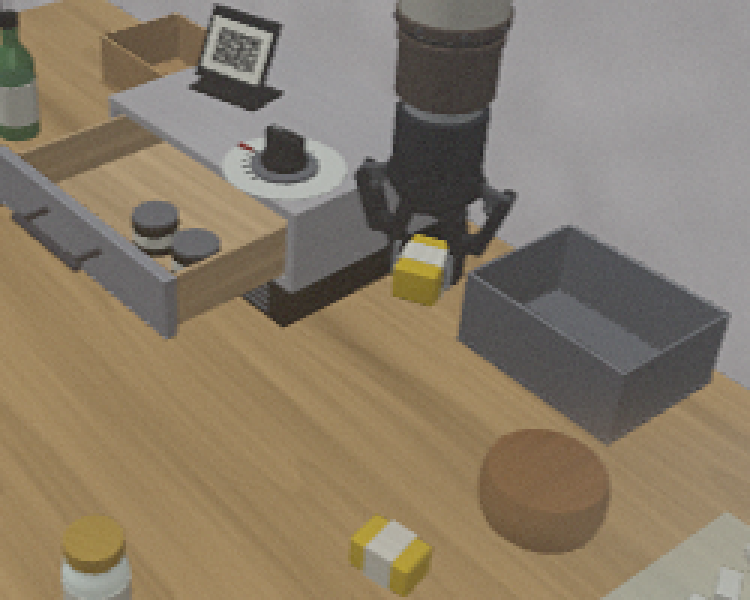

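{"op": "move_arm", "data": {
  "increments": [0,0,-0.162,0,0,0,15,0,0,-0.162,0,0,0,15,0,0,-0.162,0,0,0,15,0,0,-0.162,0,0,0,15,0,0,-0.162,0,0,0,15,0,0,-0.162,0,0,0,15,0,0,-0.162,0,0,0,15,0,0,0,-0.045,0.0059,0,15,0,0,0,-0.045,0.0059,0,15,0,0,0,-0.045,0.0059,0,15]
}}

```text
t: 26.28
tcp_pos: [611.4, -161.8, 182.0]
tcp_rot: [0.722, -0.691, -0.002, 0.001]
wrist_force: [0.7, 0.4, -1.7]
grip_width: 39.2
```

{"op": "move_arm", "data": {
  "increments": [0,0,0,-0.045,0.0059,0,15,0,0,0,-0.045,0.0059,0,15,0,0,0,-0.045,0.0059,0,15,0,0,0,-0.045,0.0059,0,15,0,0,0,-0.045,0.0059,0,15,0,0,0,-0.045,0.0059,0,15,0,0,0,0,0,0,15,0,0,0,0,0,0,15]
}}

```text
t: 27.28
tcp_pos: [564.6, 104.7, 183.1]
tcp_rot: [0.723, -0.691, -0.001, 0.002]
wrist_force: [-0.6, -0.4, -0.9]
grip_width: 38.8
```

```bash
python3 - <<'E'
from h import *
stt()
s=cams.grab_frame("side"); cv2.imwrite("pics/s12.png",s[120:260,230:430].repeat(4,0).repeat(4,1))
E
```

```text
t 27.27 tcp [564.6 104.7 183.1] xyaw -1.526 tilt [-0.003 -0.001] F [-0.6 -0.4 -0.9] w 38.8 q [ 0.47  0.34 -0.19 -0.   -1.05 -0.42]
```

View pics/s12.png

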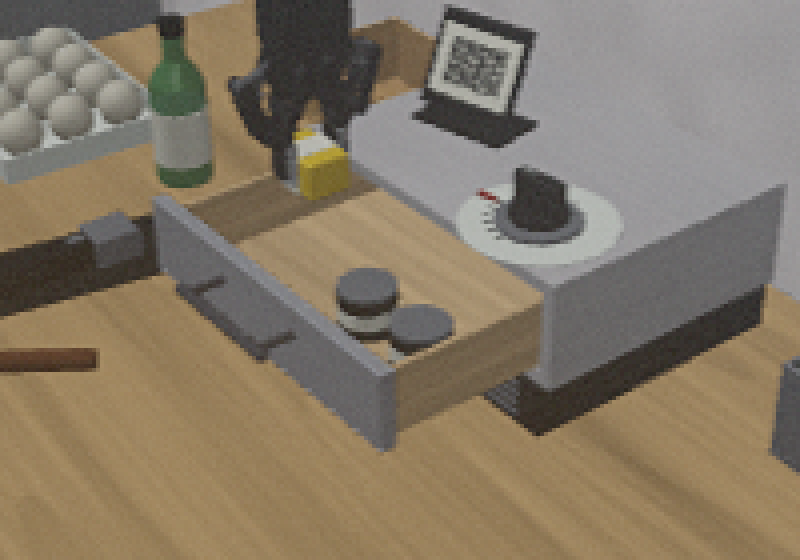

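{"op": "move_arm", "data": {
  "increments": [0,0,0,0,0,0.04,15,0,0,0,0,0,0.035,15,0,0,0,0,0,0.02,15,0,0,0,0,0,0.007,15,0,0,0,0,0,0.003,15,0,0,0,0,0,0.002,15,0,0,0,0,0,0.001,15,0,0,0,0,0,0,15,0,0,0,0,0,0,15]
}}

```text
t: 28.45
tcp_pos: [566.7, 104.9, 78.5]
tcp_rot: [0.723, -0.691, 0.001, -0.001]
wrist_force: [-0.3, -2.0, 6.9]
grip_width: 38.7
```

{"op": "move_arm", "data": {
  "increments": [0,0,0,0,0,0,60,0,0,0,0,0,0,85,0,0,0,0,0,0,85,0,0,0,0,0,-0.04,85,0,0,0,0,0,-0.04,85,0,0,0,0,0,-0.04,85]
}}

```text
t: 29.2
tcp_pos: [565.5, 105.0, 197.7]
tcp_rot: [0.723, -0.691, -0.0, 0.0]
wrist_force: [0.6, 1.0, -0.6]
grip_width: 72.5
```

```bash
python3 - <<'E'
from h import *
stt()
s=cams.grab_frame("side"); im=cams.grab_frame("top"); cv2.imwrite("pics/s13.png",np.hstack([s[130:250,240:440].repeat(2,0).repeat(2,1),rect("side",s,460,580,-450,-330,34,2)]))
c=P(566,104,197,-1.526)
plan([515,-410,180],-1.351,cur=c)
E
```

```text
t 29.2 tcp [565.5 105.  197.7] xyaw -1.526 tilt [-0. -0.] F [ 0.6  1.  -0.6] w 72.5 q [ 0.47  0.33 -0.17 -0.   -1.08 -0.42]
n=12 turn 1x[ 0.     0.    -0.175] shift 11x[0.0446 0.0147 0.0015]
```

View pics/s13.png

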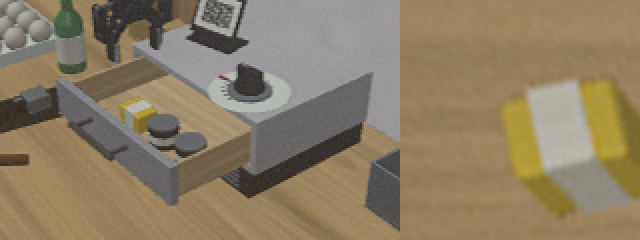

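{"op": "move_arm", "data": {
  "increments": [0,0,-0.175,0,0,0,100,0,0,0,0.049,0.0162,0.0017,100,0,0,0,0.049,0.0162,0.0017,100,0,0,0,0.049,0.0162,0.0017,100,0,0,0,0.049,0.0162,0.0017,100,0,0,0,0.049,0.0162,0.0017,100,0,0,0,0.049,0.0162,0.0017,100,0,0,0,0.049,0.0162,0.0017,100,0,0,0,0.049,0.0162,0.0017,100,0,0,0,0.049,0.0162,0.0017,100]
}}

```text
t: 30.55
tcp_pos: [519.1, -358.6, 180.5]
tcp_rot: [0.78, -0.625, -0.0, 0.0]
wrist_force: [1.0, -0.1, 0.0]
grip_width: 85.5
```

{"op": "move_arm", "data": {
  "increments": [0,0,0,0.049,0.0162,0.0017,100,0,0,0,0,0,0,100,0,0,0,0,0,0.04,100,0,0,0,0,0,0.04,100,0,0,0,0,0,0,100]
}}

```text
t: 31.18
tcp_pos: [512.3, -406.3, 95.8]
tcp_rot: [0.781, -0.625, -0.004, 0.001]
wrist_force: [0.9, -0.2, 0.7]
grip_width: 85.7
```

```bash
python3 - <<'E'
from h import *
stt()
s=cams.grab_frame("side"); cv2.imwrite("pics/s14.png",s[150:350,300:550].repeat(3,0).repeat(3,1))
E
```

```text
t 31.18 tcp [ 512.3 -406.3   95.8] xyaw -1.351 tilt [-0.008  0.005] F [ 0.9 -0.2  0.7] w 85.7 q [-0.42  0.55 -0.08 -0.   -0.95  0.65]
```

View pics/s14.png

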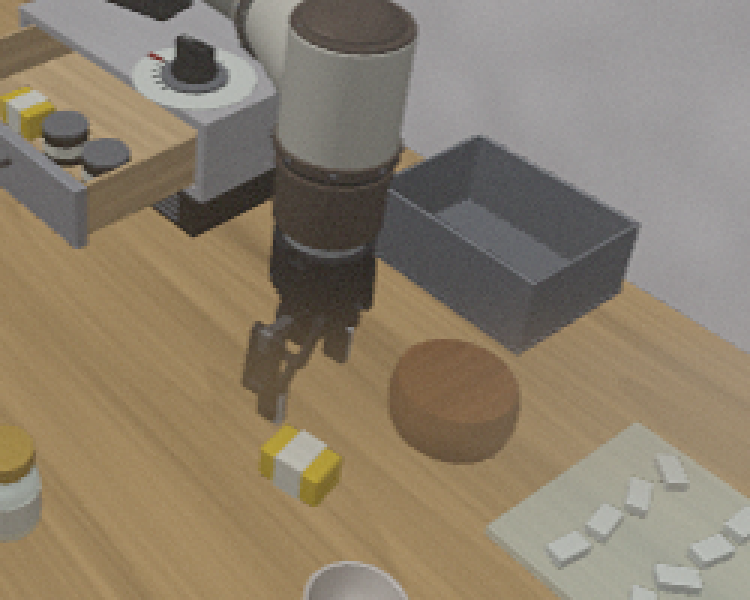

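{"op": "move_arm", "data": {
  "increments": [0,0,0,0,0,0.04,100,0,0,0,0,0,0.035,100,0,0,0,0,0,0.02,100,0,0,0,0,0,0,100,0,0,0,0,0,0,50,0,0,0,0,0,0,20,0,0,0,0,0,0,15,0,0,0,0,0,0,15,0,0,0,0,0,0,15,0,0,0,0,0,0,15]
}}

```text
t: 32.48
tcp_pos: [515.6, -409.1, 6.5]
tcp_rot: [0.781, -0.625, 0.001, -0.0]
wrist_force: [0.3, 1.4, 6.4]
grip_width: 39.0
```

{"op": "move_arm", "data": {
  "increments": [0,0,0,0,0,-0.03,15,0,0,0,0,0,-0.05,15,0,0,0,0,0,-0.05,15,0,0,0,0,0,-0.05,15,0,0,0,0,0,0,15]
}}

```text
t: 33.1
tcp_pos: [516.5, -409.9, 190.1]
tcp_rot: [0.781, -0.625, 0.005, -0.001]
wrist_force: [-0.0, 0.2, -1.8]
grip_width: 39.2
```

```bash
python3 - <<'E'
from h import *
stt()
s=cams.grab_frame("side"); cv2.imwrite("pics/s15.png",s[120:320,230:480].repeat(3,0).repeat(3,1))
c=P(515,-410,185,-1.351)
plan([563,174,185],-1.526,cur=c)
E
```

```text
t 33.1 tcp [ 516.5 -409.9  190.1] xyaw -1.35 tilt [ 0.009 -0.005] F [-0.   0.2 -1.8] w 39.2 q [-0.43  0.47  0.03  0.   -1.13  0.65]
n=13 turn 1x[0.    0.    0.175] shift 12x[-0.0484 -0.0062  0.    ]
```

View pics/s15.png

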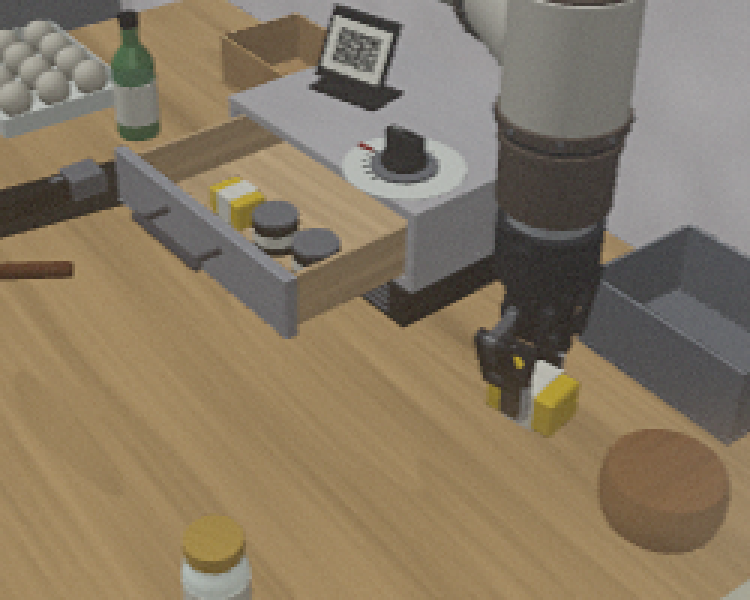

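```bash
python3 - <<'E'
from h import *
im=cams.grab_frame("top"); cv2.imwrite("pics/t16.png",rect("top",im,480,680,-100,250,106,2.2))
E
```

```text
(no output)
```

View pics/t16.png

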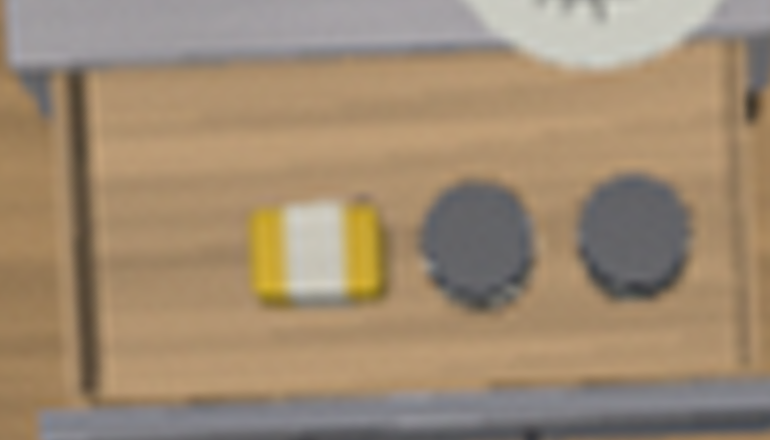

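{"op": "move_arm", "data": {
  "increments": [0,0,0.175,0,0,0,15,0,0,0,-0.0484,-0.0062,0,15,0,0,0,-0.0484,-0.0062,0,15,0,0,0,-0.0484,-0.0062,0,15,0,0,0,-0.0484,-0.0062,0,15,0,0,0,-0.0484,-0.0062,0,15,0,0,0,-0.0484,-0.0062,0,15,0,0,0,-0.0484,-0.0062,0,15,0,0,0,-0.0484,-0.0062,0,15,0,0,0,-0.0484,-0.0062,0,15]
}}

```text
t: 34.45
tcp_pos: [549.2, 30.4, 182.4]
tcp_rot: [0.723, -0.691, -0.001, 0.002]
wrist_force: [1.4, -0.1, -1.3]
grip_width: 39.2
```

{"op": "move_arm", "data": {
  "increments": [0,0,0,-0.0484,-0.0062,0,15,0,0,0,-0.0484,-0.0062,0,15,0,0,0,-0.0484,-0.0062,0,15,0,0,0,0,0,0,15,0,0,0,0,0,0,15]
}}

```text
t: 35.08
tcp_pos: [561.5, 174.4, 182.7]
tcp_rot: [0.723, -0.691, -0.001, 0.002]
wrist_force: [0.2, -0.6, -1.3]
grip_width: 38.9
```

```bash
python3 - <<'E'
from h import *
stt()
s=cams.grab_frame("side"); cv2.imwrite("pics/s17.png",s[120:260,200:400].repeat(4,0).repeat(4,1))
E
```

```text
t 35.08 tcp [561.5 174.4 182.7] xyaw -1.526 tilt [-0.004 -0.002] F [ 0.2 -0.6 -1.3] w 38.9 q [ 0.58  0.36 -0.15 -0.   -1.06 -0.53]
```

View pics/s17.png

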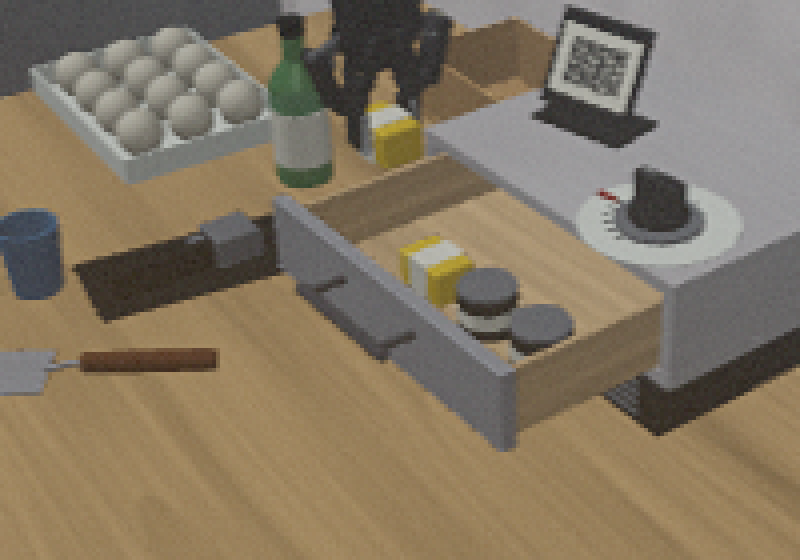

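{"op": "move_arm", "data": {
  "increments": [0,0,0,0,0,0.04,15,0,0,0,0,0,0.035,15,0,0,0,0,0,0.02,15,0,0,0,0,0,0.007,15,0,0,0,0,0,0.003,15,0,0,0,0,0,0.002,15,0,0,0,0,0,0.001,15,0,0,0,0,0,0,15,0,0,0,0,0,0,15]
}}

```text
t: 36.25
tcp_pos: [563.6, 175.1, 78.4]
tcp_rot: [0.723, -0.691, 0.001, -0.001]
wrist_force: [-0.5, -1.6, 5.4]
grip_width: 39.0
```

{"op": "move_arm", "data": {
  "increments": [0,0,0,0,0,0,60,0,0,0,0,0,0,85,0,0,0,0,0,0,85,0,0,0,0,0,-0.04,85,0,0,0,0,0,-0.04,85,0,0,0,0,0,-0.04,85]
}}

```text
t: 37.0
tcp_pos: [562.5, 175.0, 197.7]
tcp_rot: [0.723, -0.691, -0.0, 0.0]
wrist_force: [0.2, 0.9, -0.2]
grip_width: 72.5
```

```bash
python3 - <<'E'
from h import *
stt()
s=cams.grab_frame("side"); cv2.imwrite("pics/s18.png",s[120:260,200:400].repeat(4,0).repeat(4,1))
c=P(563,174,197,-1.526)
plan([400,60,197],-1.526,cur=c)
E
```

```text
t 37.0 tcp [562.5 175.  197.7] xyaw -1.526 tilt [-0. -0.] F [ 0.2  0.9 -0.2] w 72.5 q [ 0.58  0.35 -0.13 -0.   -1.09 -0.53]
n=4 turn 0x[0. 0. 0.] shift 4x[0.0266 0.042  0.    ]
```

View pics/s18.png

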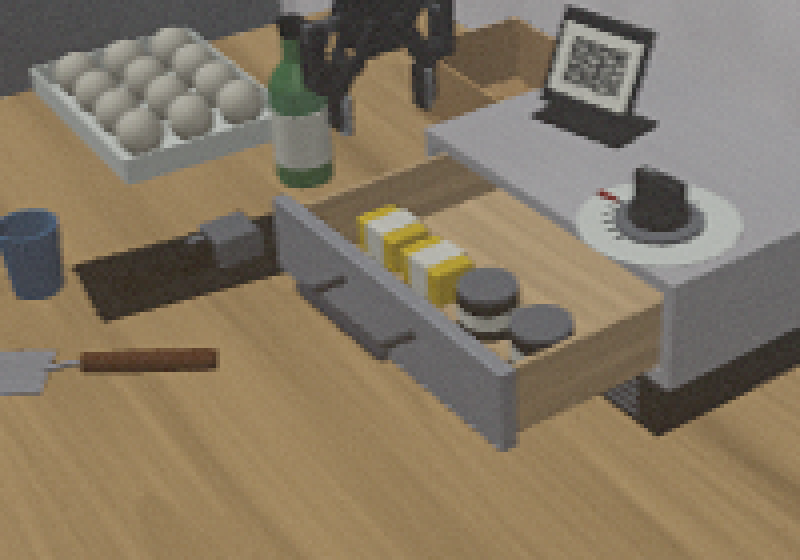

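{"op": "move_arm", "data": {
  "increments": [0,0,0,0.0266,0.042,0,0,0,0,0,0.0266,0.042,0,0,0,0,0,0.0266,0.042,0,0,0,0,0,0.0266,0.042,0,0,0,0,0,0,0,0,0]
}}

```text
t: 37.67
tcp_pos: [396.8, 59.4, 196.6]
tcp_rot: [0.723, -0.691, -0.0, 0.0]
wrist_force: [-0.1, -0.3, 0.1]
grip_width: -0.3
```

```bash
python3 - <<'E'
from h import *
stt()
s=cams.grab_frame("side"); im=cams.grab_frame("top"); cv2.imwrite("pics/s19.png",cv2.resize(s[130:260,220:400],None,fx=4,fy=4,interpolation=cv2.INTER_CUBIC))
cv2.imwrite("pics/t19.png",np.vstack([rect("top",im,420,680,-110,250,112,1.5),rect("side",s,420,560,-110,250,112,1.5)]))
E
```

```text
t 37.67 tcp [396.8  59.4 196.6] xyaw -1.527 tilt [-0.001  0.   ] F [-0.1 -0.3  0.1] w -0.3 q [ 0.56  0.03 -0.55 -0.   -0.99 -0.51]
```

View pics/s19.png

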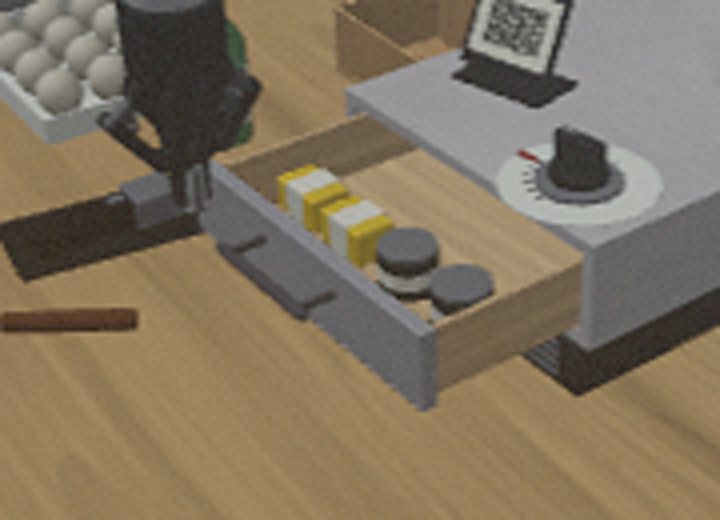

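View pics/t19.png

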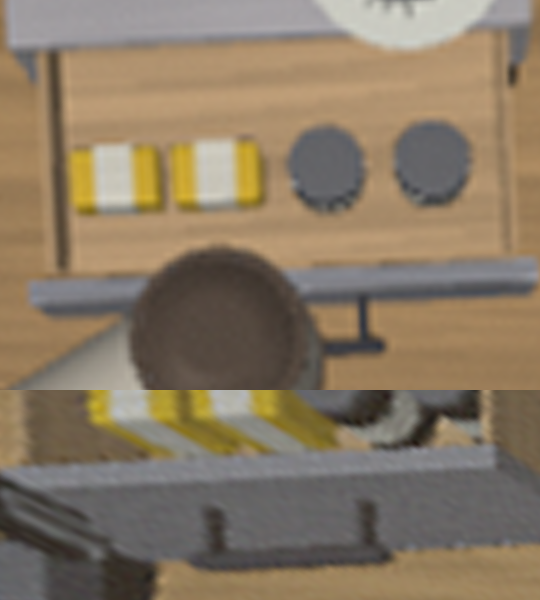

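{"op": "move_arm", "data": {
  "increments": [0,0,0,0,0,0.04,0,0,0,0,0,0,0.04,0,0,0,0,0,0,0.017,0,0,0,0,0,-0.015,0,0,0,0,0,0,-0.015,0,0,0,0,0,0,-0.02,0,0,0,0,0,0,-0.02,0,0,0,0,0,0,-0.02,0,0,0,0,0,0,-0.02,0,0]
}}

```text
t: 38.9
tcp_pos: [511.5, 66.4, 100.4]
tcp_rot: [0.723, -0.691, 0.0, -0.001]
wrist_force: [-0.6, 1.0, -0.8]
grip_width: 0.1
```

```bash
python3 - <<'E'
from h import *
stt()
s=cams.grab_frame("side"); cv2.imwrite("pics/s20.png",cv2.resize(s[130:260,220:400],None,fx=4,fy=4,interpolation=cv2.INTER_CUBIC))
E
```

```text
t 38.9 tcp [511.5  66.4 100.4] xyaw -1.526 tilt [0.001 0.001] F [-0.6  1.  -0.8] w 0.1 q [ 0.44  0.34 -0.43 -0.   -0.8  -0.4 ]
```

View pics/s20.png

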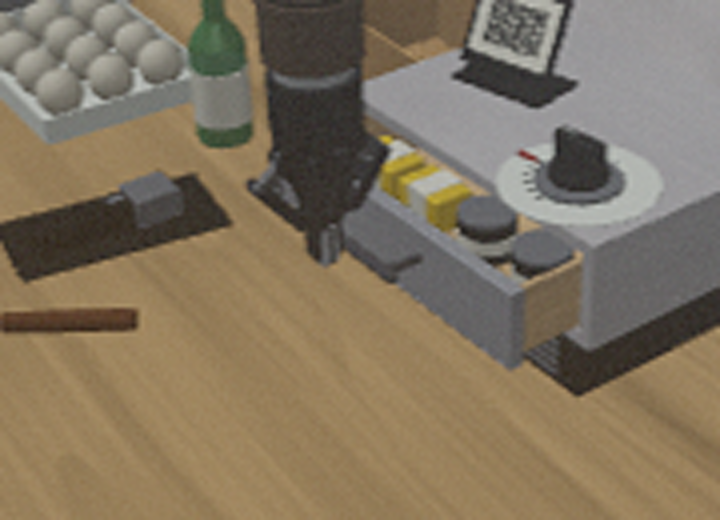

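{"op": "move_arm", "data": {
  "increments": [0,0,0,0,-0.012,0,0,0,0,0,0,-0.012,0,0,0,0,0,0,-0.012,0,0,0,0,0,0,-0.012,0,0,0,0,0,0,-0.01,0,0,0,0,0,0,-0.006,0,0,0,0,0,0,-0.004,0,0,0,0,0,0,0,0,0]
}}

```text
t: 39.95
tcp_pos: [576.1, 68.9, 99.3]
tcp_rot: [0.723, -0.691, -0.001, 0.001]
wrist_force: [-4.1, 0.9, 1.9]
grip_width: 0.1
```

```bash
python3 - <<'E'
from h import *
stt()
s=cams.grab_frame("side"); cv2.imwrite("pics/s21.png",cv2.resize(s[130:260,220:400],None,fx=4,fy=4,interpolation=cv2.INTER_CUBIC))
E
```

```text
t 39.95 tcp [576.1  68.9  99.3] xyaw -1.526 tilt [-0.003 -0.001] F [-4.1  0.9  1.9] w 0.1 q [ 0.4   0.44 -0.27 -0.   -0.86 -0.35]
```

View pics/s21.png

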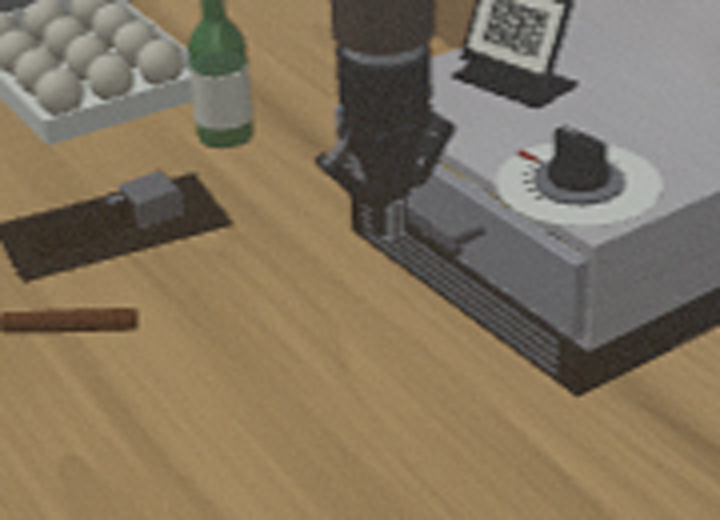

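Nearly shut (a ~10 mm gap remains at the panel). Push on in small steps until force rises.

{"op": "move_arm", "data": {
  "increments": [0,0,0,0,-0.004,0,0,0,0,0,0,-0.004,0,0,0,0,0,0,-0.003,0,0,0,0,0,0,-0.002,0,0,0,0,0,0,0,0,0]
}}

```text
t: 40.62
tcp_pos: [576.7, 68.6, 99.2]
tcp_rot: [0.722, -0.691, -0.009, 0.012]
wrist_force: [-35.4, 7.9, 24.5]
grip_width: 0.1
```

{"op": "move_arm", "data": {
  "increments": [0,0,0,0,-0.003,0,0,0,0,0,0,0,0,0]
}}

```text
t: 40.88
tcp_pos: [576.8, 68.6, 99.2]
tcp_rot: [0.722, -0.692, -0.011, 0.014]
wrist_force: [-41.8, 10.1, 29.2]
grip_width: -0.0
```

```bash
python3 - <<'E'
from h import *
stt()
s=cams.grab_frame("side"); cv2.imwrite("pics/s22.png",cv2.resize(s[130:260,250:400],None,fx=5,fy=4.6,interpolation=cv2.INTER_CUBIC))
im=cams.grab_frame("top"); cv2.imwrite("pics/t22.png",rect("top",im,560,720,-110,250,150,2.2))
E
```

```text
t 40.88 tcp [576.8  68.6  99.2] xyaw -1.528 tilt [-0.036 -0.006] F [-41.8  10.1  29.2] w -0.0 q [ 0.39  0.45 -0.24 -0.01 -0.91 -0.34]
```

View pics/s22.png

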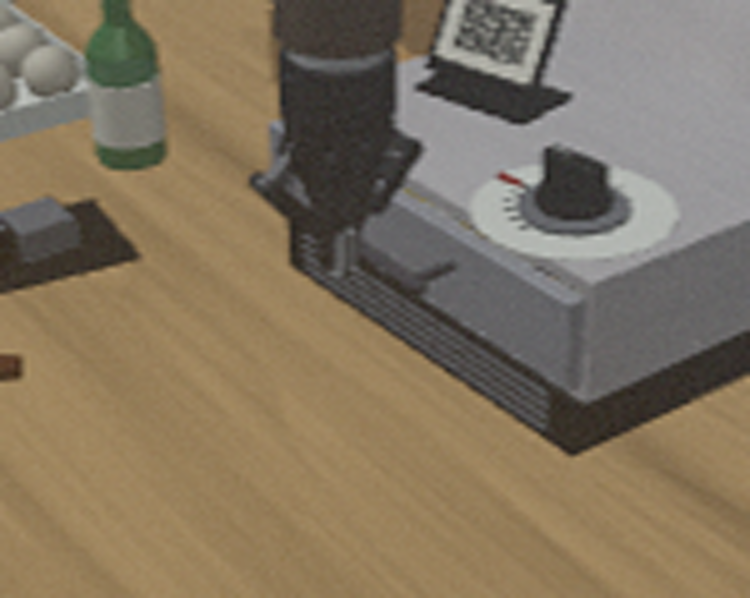

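View pics/t22.png

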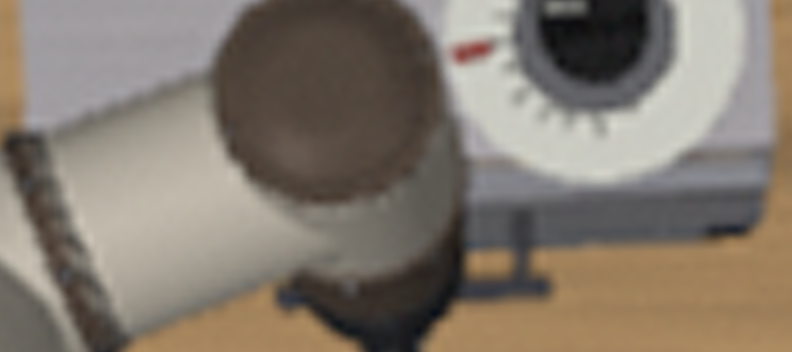

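{"op": "move_arm", "data": {
  "increments": [0,0,0,0,0.016,0,0,0,0,0,0,0.03,0,0,0,0,0,0,0.05,0,0,0,0,0,0,0.05,0,0,0,0,0,0,0.05,0,0,0,0,0,0,0,0,0]
}}

```text
t: 41.72
tcp_pos: [395.0, 60.3, 99.9]
tcp_rot: [0.723, -0.69, -0.0, -0.0]
wrist_force: [1.0, 0.7, 0.7]
grip_width: -0.1
```

```bash
python3 - <<'E'
from h import *
stt()
s=cams.grab_frame("side"); cv2.imwrite("pics/s23.png",cv2.resize(s[130:260,250:400],None,fx=5,fy=4.6,interpolation=cv2.INTER_CUBIC))
im=cams.grab_frame("top"); cv2.imwrite("pics/t23.png",rect("top",im,580,720,-110,250,150,2.2))
cv2.imwrite("pics/t23b.png",rect("top",im,580,720,-110,250,112,2.2))
E
```

```text
t 41.73 tcp [395.   60.3  99.9] xyaw -1.524 tilt [0.    0.001] F [1.  0.7 0.7] w -0.1 q [ 0.56  0.16 -0.7  -0.   -0.71 -0.52]
```

View pics/s23.png

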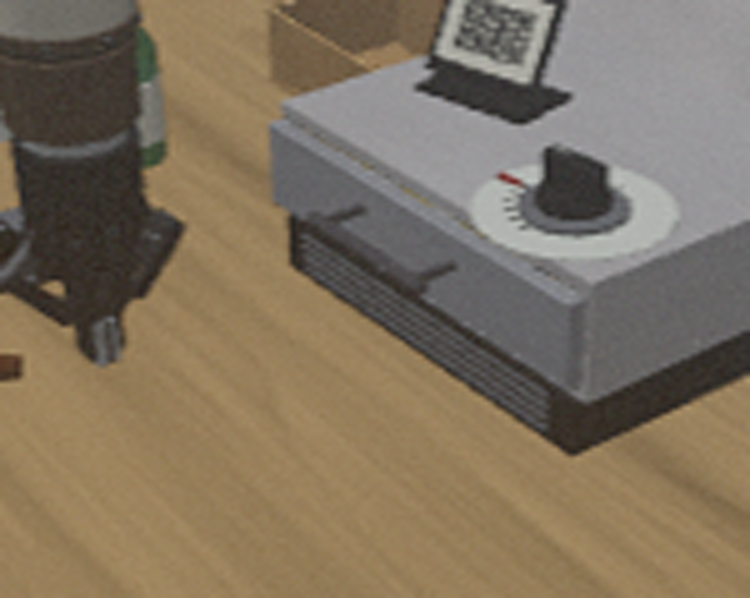

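View pics/t23.png

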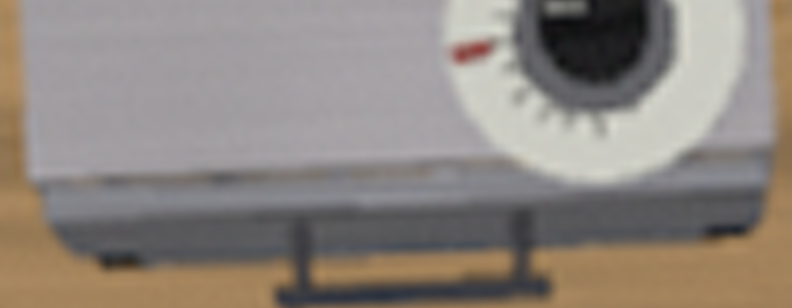

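```bash
python3 - <<'E'
from h import *
s=cams.grab_frame("side"); cv2.imwrite("pics/s24.png",cv2.resize(s[175:235,335:395],None,fx=10,fy=10,interpolation=cv2.INTER_CUBIC))
# left+right project expectation: front plane points
import numpy as np
im=cams.grab_frame("top"); cv2.imwrite("pics/t24.png",cv2.resize(im[165:195,235:345],None,fx=7,fy=7,interpolation=cv2.INTER_CUBIC))
for n in("top",): print([ [d['conf'],np.round(d['position'])] for d in recognise(n,"chiller_drawer0_handle")])
E
```

```text
[[0.86, array([638.,  71., 122.])], [0.67, array([ 442., -555.,   22.])]]
```

View pics/s24.png

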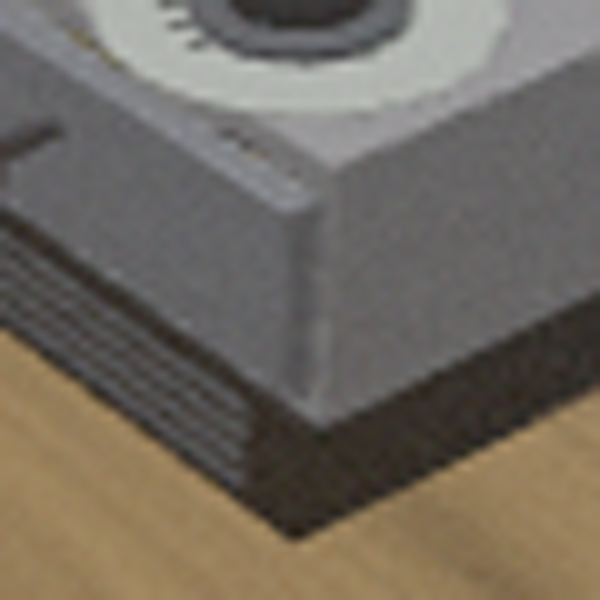

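View pics/t24.png

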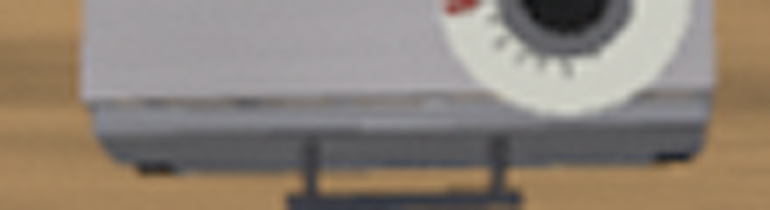

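```bash
python3 - <<'E'
from h import *
im=cams.grab_frame("top"); s=cams.grab_frame("side")
g=lambda v: (255*(v/255.)**0.5).astype(np.uint8)
cv2.imwrite("pics/m25.png",g(np.hstack([rect("top",im,320,560,290,440,35,2.4),rect("side",s,320,560,290,440,35,2.4)])))
cv2.imwrite("pics/m25b.png",g(np.hstack([rect("top",im,320,580,280,460,3,2.2),rect("side",s,320,580,280,460,3,2.2)])))
for n in("top","side"): print([ [d['conf'],np.round(d['position'])] for d in recognise(n,"scanner")])
E
```

```text
[[0.8, array([449., 359.,  29.])], [0.25, array([695., -24., 166.])]]
[[0.82, array([418., 348.,  29.])]]
```

View pics/m25.png

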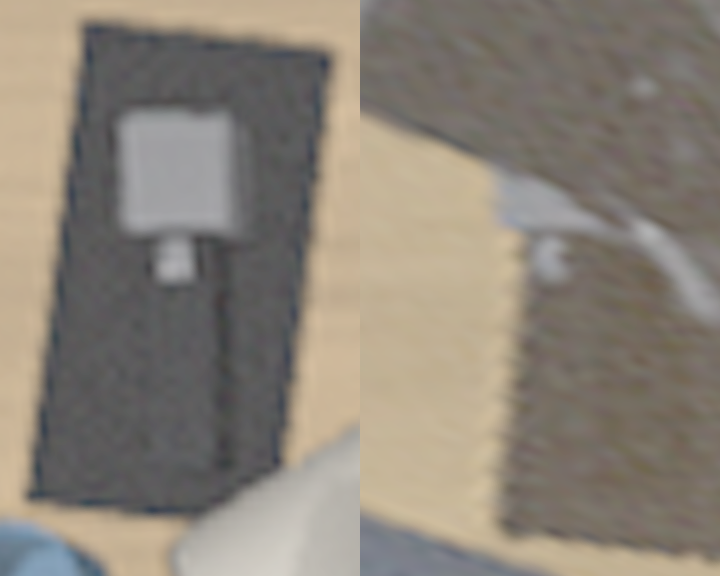

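View pics/m25b.png

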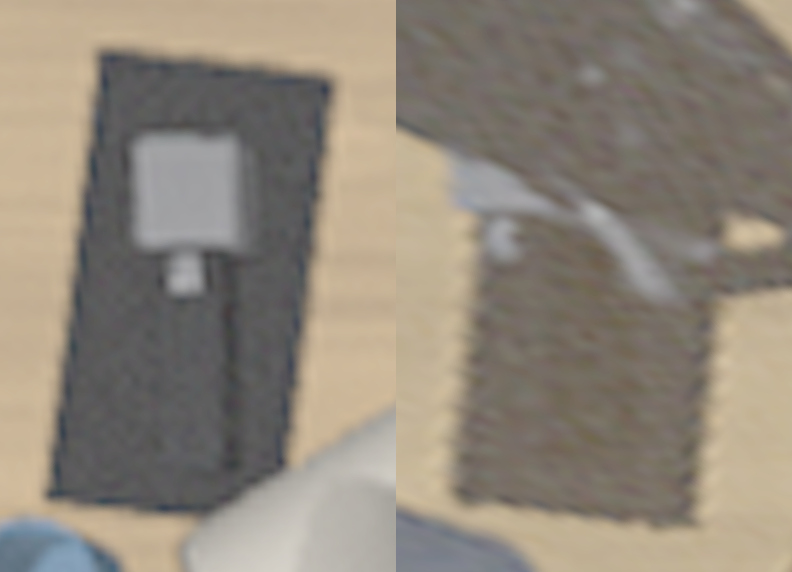

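```bash
python3 - <<'E'
from h import *
stt()
c=P(398,60,180,-1.526)
plan([440,364.5,150],0.0,cur=c)
E
```

```text
t 42.17 tcp [398.2  61.1  99.5] xyaw -1.526 tilt [-0. -0.] F [ 0.1 -0.6 -0.5] w 0.1 q [ 0.56  0.17 -0.69  0.   -0.71 -0.52]
n=16 turn 9x[ 0.    0.   -0.17] shift 7x[ 0.006  -0.0435  0.0043]
```

{"op": "move_arm", "data": {
  "increments": [0,0,0,0,0,-0.04,100,0,0,0,0,0,-0.04,100,0,0,-0.1695,0,0,0,100,0,0,-0.1695,0,0,0,100,0,0,-0.1695,0,0,0,100,0,0,-0.1695,0,0,0,100,0,0,-0.1695,0,0,0,100,0,0,-0.1695,0,0,0,100,0,0,-0.1695,0,0,0,100,0,0,-0.1695,0,0,0,100]
}}

```text
t: 43.42
tcp_pos: [397.9, 61.0, 179.6]
tcp_rot: [0.997, -0.082, -0.0, 0.0]
wrist_force: [0.2, -0.1, -0.4]
grip_width: 85.4
```

{"op": "move_arm", "data": {
  "increments": [0,0,-0.17,0,0,0,100,0,0,0,0,0,0,100]
}}

```text
t: 43.68
tcp_pos: [397.8, 61.0, 179.6]
tcp_rot: [1.0, -0.001, -0.0, 0.0]
wrist_force: [0.2, 0.0, -0.1]
grip_width: 85.5
```

```bash
python3 - <<'E'
from h import *
stt()
cams.grab_frame("top")
stt()
plan([440,364.5,150],0.0)
E
```

```text
t 43.67 tcp [397.8  61.  179.6] xyaw -0.002 tilt [-0. -0.] F [ 0.2  0.  -0.1] w 85.5 q [ 0.56  0.05 -0.58 -0.   -0.94  1.01]
t 43.73 tcp [397.8  61.  179.6] xyaw -0.003 tilt [-0. -0.] F [ 0.2 -0.1 -0.2] w 85.6 q [ 0.56  0.05 -0.58 -0.   -0.94  1.01]
n=7 turn 0x[ 0.     0.    -0.003] shift 7x[ 0.006  -0.0434  0.0042]
```

{"op": "move_arm", "data": {
  "increments": [0,0,0,0.006,-0.0434,0.0042,100,0,0,0,0.006,-0.0434,0.0042,100,0,0,0,0.006,-0.0434,0.0042,100,0,0,0,0.006,-0.0434,0.0042,100,0,0,0,0.006,-0.0434,0.0042,100,0,0,0,0.006,-0.0434,0.0042,100,0,0,0,0.006,-0.0434,0.0042,100,0,0,0,0,0,0.04,100,0,0,0,0,0,0.03,100,0,0,0,0,0,0,100]
}}

```text
t: 44.98
tcp_pos: [438.5, 363.4, 77.7]
tcp_rot: [1.0, -0.001, -0.002, 0.003]
wrist_force: [-0.1, -0.2, -0.3]
grip_width: 85.4
```

```bash
python3 - <<'E'
from h import *
s=cams.grab_frame("side"); stt()
cv2.imwrite("pics/s26.png",cv2.resize(s[130:230,180:320],None,fx=5,fy=5,interpolation=cv2.INTER_CUBIC))
E
```

```text
t 45.02 tcp [439.6 364.6  79.7] xyaw -0.001 tilt [-0.001 -0.002] F [1.4 0.4 0.1] w 85.7 q [ 0.98  0.45 -0.32  0.   -0.81  0.59]
```

View pics/s26.png

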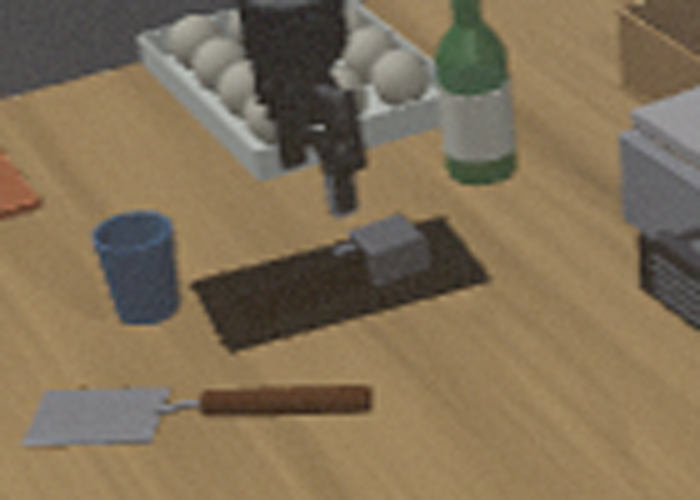

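{"op": "move_arm", "data": {
  "increments": [0,0,0,0,0,0.035,100,0,0,0,0,0,0.025,100,0,0,0,0,0,0.014,100,0,0,0,0,0,0,100,0,0,0,0,0,0,50,0,0,0,0,0,0,20,0,0,0,0,0,0,10,0,0,0,0,0,0,10,0,0,0,0,0,0,10,0,0,0,0,0,0,10]
}}

```text
t: 46.28
tcp_pos: [440.1, 365.5, 7.3]
tcp_rot: [1.0, 0.0, 0.001, -0.001]
wrist_force: [-1.0, 0.8, 5.8]
grip_width: 30.9
```

{"op": "move_arm", "data": {
  "increments": [0,0,0,0,0,-0.03,10,0,0,0,0,0,-0.05,10,0,0,0,0,0,-0.05,10,0,0,0,0,0,-0.05,10,0,0,0,0,0,0,10,0,0,0,0,0,0,10]
}}

```text
t: 47.02
tcp_pos: [438.7, 364.0, 185.0]
tcp_rot: [1.0, -0.0, -0.001, 0.001]
wrist_force: [-0.7, -0.6, -2.7]
grip_width: 30.8
```

```bash
python3 - <<'E'
from h import *
s=cams.grab_frame("side"); im=cams.grab_frame("top"); stt()
cv2.imwrite("pics/s27.png",cv2.resize(s[90:230,160:340],None,fx=4.2,fy=4.2,interpolation=cv2.INTER_CUBIC))
cv2.imwrite("pics/t27.png",rect("top",im,340,600,270,460,190,2.2))
E
```

```text
t 47.12 tcp [438.7 363.8 184.1] xyaw -0.0 tilt [-0.003 -0.003] F [-0.  -0.  -1.6] w 30.9 q [ 0.98  0.33 -0.2  -0.   -1.05  0.59]
```

View pics/s27.png

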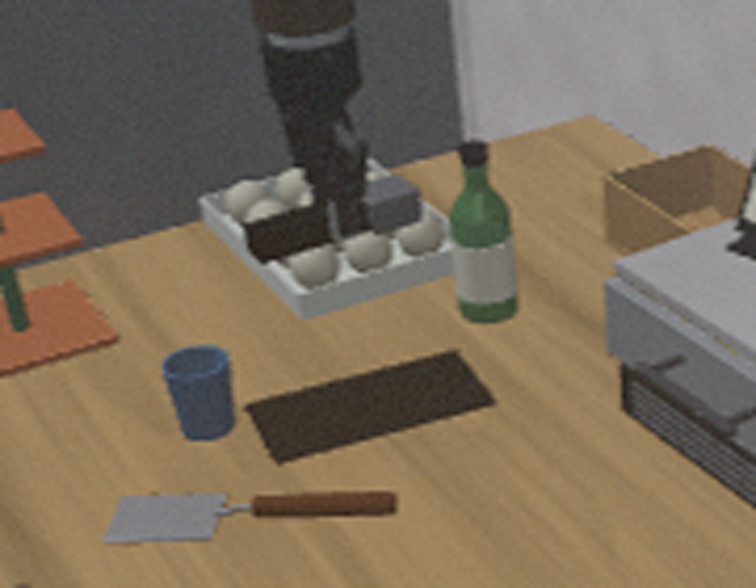

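View pics/t27.png

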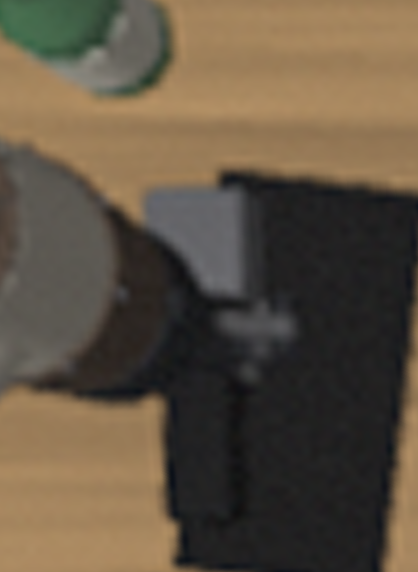

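```bash
python3 - <<'E'
from h import *
print(unproj("side",np.array([[245,405],[458,350],[495,402],[278,463]])/4.2+[160,90],3).round(1), unproj("side",np.array([[245,405],[458,350],[495,402],[278,463]])/4.2+[160,90],3).mean(0))
p=0.35;a=0.29
x=np.array([np.cos(p)*np.cos(a),np.cos(p)*np.sin(a),-np.sin(p)]); z=np.array([-np.sin(p)*np.cos(a),-np.sin(p)*np.sin(a),-np.cos(p)]); y=np.cross(z,x)
M=np.c_[x,y,z]; L=np.array([771,155,205.])
nose=L-100*x; tcp=nose-M@[75,0,-12.5]; print(nose,tcp)
M0=P(0,0,0,0)[1].as_matrix(); print((R.from_euler('z',-.29)).as_matrix().round(2)); 
chk=R.from_matrix(M0)*R.from_rotvec([0,0,-.29])*R.from_rotvec([0,-.35,0]); print(np.abs(chk.as_matrix()-M).max())
d=M.T@(tcp-[440,364.5,256]); print(d,d/7)
E
```

```text
[[353.7 431.1   3. ]
 [561.2 405.6   3. ]
 [545.3 300.8   3. ]
 [341.8 322.9   3. ]] [450.50975943 365.10513122   3.        ]
[680.98518511 128.13842826 239.28978075] [609.36682739 106.76659456 253.26495739]
[[ 0.96  0.29  0.  ]
 [-0.29  0.96 -0.  ]
 [-0.    0.    1.  ]]
1.1102230246251565e-16
[ 84.16183267 295.40227843 -27.80990434] [12.02311895 42.20032549 -3.97284348]
```

{"op": "move_arm", "data": {
  "increments": [0,0,0,0,0,-0.035,10,0,0,0,0,0,-0.035,10,0,0,-0.145,0,0,0,10,0,0,-0.145,0,0,0,10,0,-0.175,0,0,0,0,10,0,-0.175,0,0,0,0,10,0,0,0,0,0,0,10]
}}

```text
t: 48.0
tcp_pos: [441.0, 365.0, 251.3]
tcp_rot: [0.974, 0.141, -0.175, 0.027]
wrist_force: [0.1, 0.2, -2.3]
grip_width: 31.4
```

{"op": "move_arm", "data": {
  "increments": [0,0,0,0.0105,0.0369,-0.0035,10,0,0,0,0.0105,0.0369,-0.0035,10,0,0,0,0.0105,0.0369,-0.0035,10,0,0,0,0.0105,0.0369,-0.0035,10,0,0,0,0.0105,0.0369,-0.0035,10,0,0,0,0.0105,0.0369,-0.0035,10,0,0,0,0.0105,0.0369,-0.0035,10,0,0,0,0.0105,0.0369,-0.0035,10,0,0,0,0,0,0,10,0,0,0,0,0,0,10]
}}

```text
t: 49.25
tcp_pos: [608.3, 107.5, 253.1]
tcp_rot: [0.974, 0.142, -0.173, 0.025]
wrist_force: [-0.4, 0.5, -1.3]
grip_width: 31.0
```

```bash
python3 - <<'E'
from h import *
s=cams.grab_frame("side"); im=cams.grab_frame("top"); stt()
cv2.imwrite("pics/s28.png",cv2.resize(s[90:230,260:410],None,fx=4.2,fy=4.2,interpolation=cv2.INTER_CUBIC))
cv2.imwrite("pics/t28.png",cv2.resize(im[105:255,220:345],None,fx=4.2,fy=4,interpolation=cv2.INTER_CUBIC))
st=telemetry.get_state(); M=R.from_quat(st['tcp_rot']).as_matrix(); n=np.array(st['tcp_pos'])+M@[75,0,-12.5]
v=np.array([771,155,205])-n; print(n,np.linalg.norm(v), 'off-axis deg',np.degrees(np.arccos(v@M[:,0]/np.linalg.norm(v))))
E
```

```text
t 49.35 tcp [608.3 108.2 253.7] xyaw 0.292 tilt [-0.328 -0.099] F [ 0.3  1.  -0.6] w 31.0 q [ 0.42  0.55  0.3  -0.04 -1.67  1.45]
[679.8849845  129.65911544 239.7225607 ] 100.74603070112215 off-axis deg 1.0943359223133562
```

View pics/s28.png

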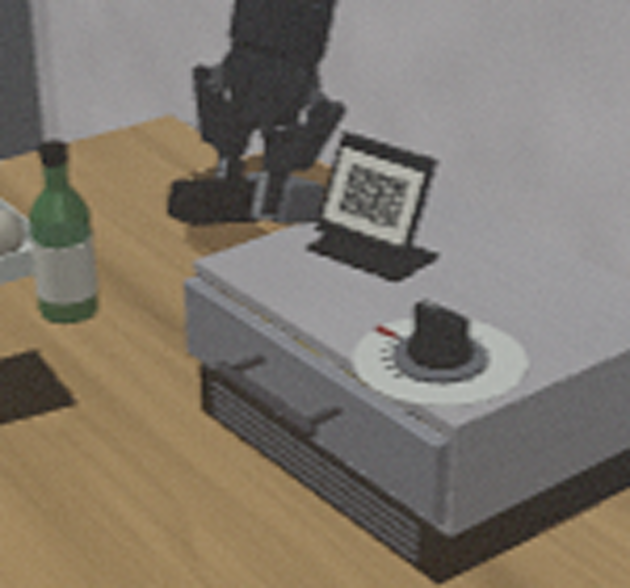

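View pics/t28.png

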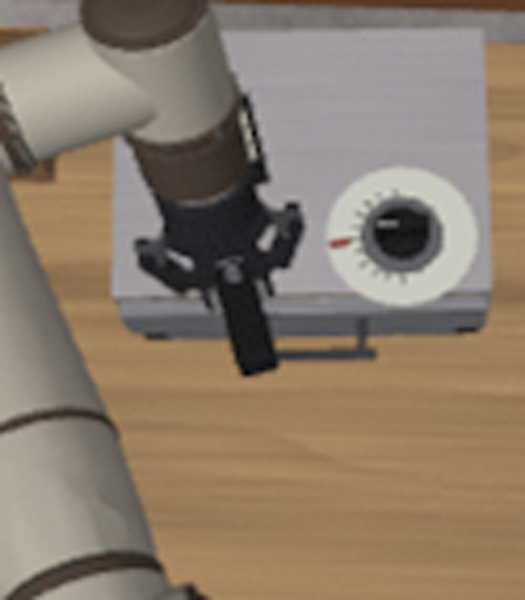

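{"op": "move_arm", "data": {
  "increments": [0,0,0,0,0,0,10,0,0,0,0,0,0,10,0,0,0,0,0,0,10,0,0,0,0,0,0,10,0,0,0,0,0,0,10,0,0,0,0,0,0,10,0,0,0,0,0,0,10,0,0,0,0,0,0,10,0,0,0,0,0,0,10,0,0,0,0,0,0,10]
}}

```text
t: 50.6
tcp_pos: [608.9, 107.4, 253.8]
tcp_rot: [0.974, 0.142, -0.172, 0.025]
wrist_force: [-0.5, 0.5, -0.9]
grip_width: 30.8
```

{"op": "move_arm", "data": {
  "increments": [0,0,0,0,0,0,10,0,0,0,0,0,0,10,0,0,0,0,0,0,10,0,0,0,0,0,0,10,0,0,0,0,0,0,10,0,0,0,0,0,0,10,0,0,0,0,0,0,10,0,0,0,0,0,0,10,0,0,0,0,0,0,10,0,0,0,0,0,0,10]
}}

```text
t: 51.85
tcp_pos: [608.9, 107.4, 253.8]
tcp_rot: [0.974, 0.142, -0.172, 0.025]
wrist_force: [0.0, 0.3, -1.6]
grip_width: 31.0
```

```bash
python3 - <<'E'
from h import *
stt()
st=telemetry.get_state(); M=R.from_quat(st['tcp_rot']).as_matrix()
d=M.T@(np.array([450.5,369.5,256])-st['tcp_pos']); print(d/8)
E
```

```text
t 51.85 tcp [608.9 107.4 253.8] xyaw 0.29 tilt [-0.329 -0.098] F [ 0.   0.3 -1.6] w 31.0 q [ 0.41  0.55  0.3  -0.04 -1.67  1.45]
[ -9.10236522 -37.0631958    3.03144863]
```

{"op": "move_arm", "data": {
  "increments": [0,0,0,-0.0091,-0.0371,0.003,10,0,0,0,-0.0091,-0.0371,0.003,10,0,0,0,-0.0091,-0.0371,0.003,10,0,0,0,-0.0091,-0.0371,0.003,10,0,0,0,-0.0091,-0.0371,0.003,10,0,0,0,-0.0091,-0.0371,0.003,10,0,0,0,-0.0091,-0.0371,0.003,10,0,0,0,-0.0091,-0.0371,0.003,10,0,0.175,0,0,0,0,10,0,0.175,0,0,0,0,10]
}}

```text
t: 53.1
tcp_pos: [451.0, 370.9, 256.3]
tcp_rot: [0.989, 0.145, 0.003, -0.001]
wrist_force: [-0.3, -0.0, -1.3]
grip_width: 30.9
```

{"op": "move_arm", "data": {
  "increments": [0,0,0.134,0,0,0,10,0,0,0.133,0,0,0,10,0,0,0.133,0,0,0,10,0,0,0,0,0,0,10,0,0,0,0,0,0,10]
}}

```text
t: 53.72
tcp_pos: [450.5, 369.7, 256.2]
tcp_rot: [0.999, -0.054, -0.0, 0.0]
wrist_force: [-0.2, -0.0, -0.7]
grip_width: 30.9
```

```bash
python3 - <<'E'
from h import *
stt()
plan([450.5,369.5,256],-0.11)
im=cams.grab_frame("top"); cv2.imwrite("pics/t29.png",cv2.resize(im[190:300,160:270],None,fx=5,fy=5,interpolation=cv2.INTER_CUBIC))
E
```

```text
t 53.73 tcp [450.5 369.7 256.2] xyaw -0.108 tilt [-0. -0.] F [-0.2 -0.  -0.7] w 30.9 q [ 0.96  0.3  -0.06 -0.   -1.22  0.5 ]
n=1 turn 0x[0.    0.    0.002] shift 1x[0.     0.0002 0.0002]
```

View pics/t29.png

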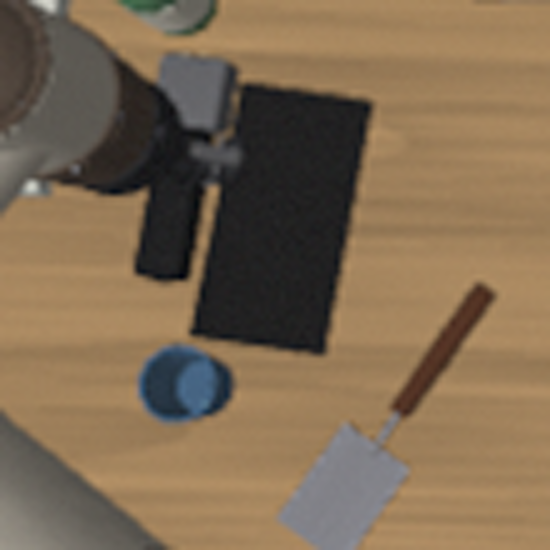

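Aligned with the mat (the sideways offset in the view is parallax). Lower: 249 mm in total.

{"op": "move_arm", "data": {
  "increments": [0,0,0,0,0,0.05,10,0,0,0,0,0,0.05,10,0,0,0,0,0,0.05,10,0,0,0,0,0,0.04,10,0,0,0,0,0,0.03,10,0,0,0,0,0,0.015,10,0,0,0,0,0,0.007,10,0,0,0,0,0,0.003,10,0,0,0,0,0,0.002,10,0,0,0,0,0,0,10]
}}

```text
t: 55.02
tcp_pos: [450.8, 370.1, 9.9]
tcp_rot: [0.998, -0.055, 0.0, -0.001]
wrist_force: [0.7, -0.6, -2.4]
grip_width: 31.3
```

{"op": "move_arm", "data": {
  "increments": [0,0,0,0,0,0.001,10,0,0,0,0,0,0,10,0,0,0,0,0,0,10]
}}

```text
t: 55.4
tcp_pos: [450.5, 369.8, 8.3]
tcp_rot: [0.998, -0.055, 0.0, -0.0]
wrist_force: [-0.0, -0.2, -2.5]
grip_width: 30.8
```

```bash
python3 - <<'E'
from h import *
stt()
s=cams.grab_frame("side")
cv2.imwrite("pics/s30.png",cv2.resize(s[130:230,180:320],None,fx=5,fy=5,interpolation=cv2.INTER_CUBIC))
E
```

```text
t 55.4 tcp [450.5 369.8   8.3] xyaw -0.11 tilt [0. 0.] F [-0.  -0.2 -2.5] w 30.8 q [ 0.97  0.56 -0.35  0.   -0.66  0.5 ]
```

View pics/s30.png

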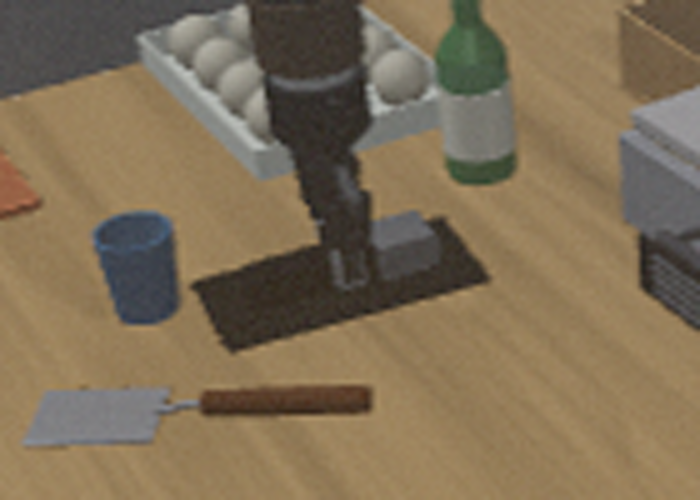

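{"op": "move_arm", "data": {
  "increments": [0,0,0,0,0,0.001,10,0,0,0,0,0,0.001,10,0,0,0,0,0,0,10]
}}

```text
t: 55.82
tcp_pos: [450.6, 369.9, 7.3]
tcp_rot: [0.999, -0.055, 0.0, -0.0]
wrist_force: [-3.4, -1.4, 4.7]
grip_width: 30.9
```

{"op": "move_arm", "data": {
  "increments": [0,0,0,0,0,0.0005,10,0,0,0,0,0,0,10]
}}

```text
t: 56.08
tcp_pos: [450.6, 369.9, 7.3]
tcp_rot: [0.999, -0.055, 0.0, -0.0]
wrist_force: [-3.3, -1.6, 7.6]
grip_width: 31.2
```

Contact. Release, rise, back away.

{"op": "move_arm", "data": {
  "increments": [0,0,0,0,0,0,60,0,0,0,0,0,0,90,0,0,0,0,0,0,90,0,0,0,0,0,-0.03,90,0,0,0,0,0,-0.05,90,0,0,0,0,0,-0.05,90,0,0,0,0,0,-0.05,90,0,0,0,0,0,-0.05,90,0,0,0,0,0,0,90]
}}

```text
t: 57.2
tcp_pos: [452.2, 371.5, 240.8]
tcp_rot: [0.998, -0.055, 0.003, -0.004]
wrist_force: [-0.7, 0.0, -0.5]
grip_width: 77.0
```

{"op": "move_arm", "data": {
  "increments": [0,0,0,-0.03,0.05,0,90,0,0,0,-0.03,0.05,0,90,0,0,0,0,0.06,0,90,0,0,0,0,0.06,0,90,0,0,0,0,0.06,0,90,0,0,0,0,0.06,0,90,0,0,0,0,0,0,90]
}}

```text
t: 58.08
tcp_pos: [352.0, 35.2, 234.9]
tcp_rot: [0.998, -0.058, -0.001, 0.0]
wrist_force: [0.8, 0.5, 0.3]
grip_width: 76.8
```

```bash
python3 - <<'E'
from h import *
stt()
s=cams.grab_frame("side"); im=cams.grab_frame("top")
cv2.imwrite("pics/s31.png",s)
g=lambda v: (255*(v/255.)**0.5).astype(np.uint8)
cv2.imwrite("pics/m31.png",g(np.hstack([rect("top",im,320,580,280,460,30,2.2),rect("side",s,320,580,280,460,30,2.2)])))
cv2.imwrite("pics/t31.png",im)
cv2.imwrite("pics/k31.png",np.hstack([rect("top",im,560,760,-110,250,150,2)]))
E
```

```text
t 58.08 tcp [352.   35.2 234.9] xyaw -0.116 tilt [-0.002 -0.   ] F [0.8 0.5 0.3] w 76.8 q [ 0.57 -0.11 -0.57 -0.   -1.11  0.89]
```

View pics/s31.png

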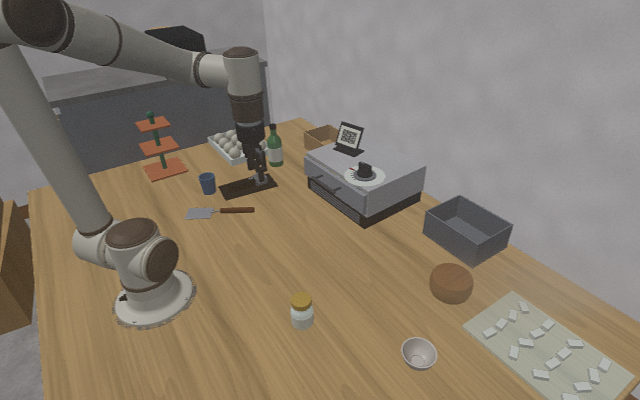

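View pics/m31.png

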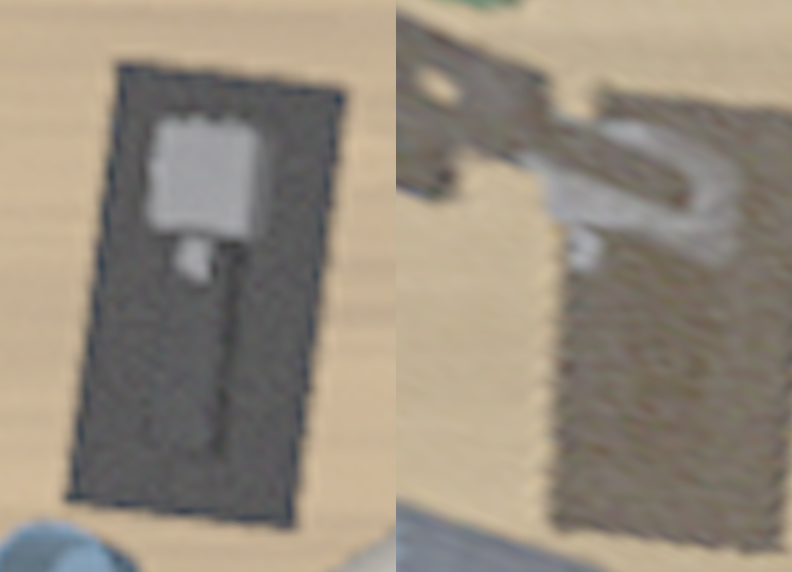

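View pics/k31.png

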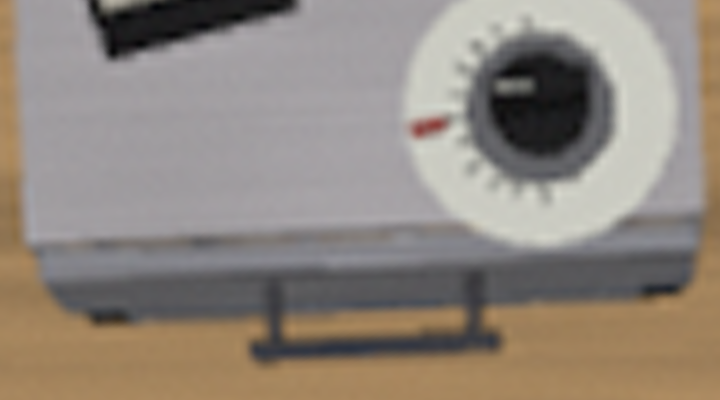

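```bash
cat > kn.py <<'E'
from h import *
def ptr(im,lab):
    v=rect("top",im.astype(np.float32),680,730,-45,10,194,8)
    g=v.mean(2); H,W=g.shape
    # restrict to black disc around line
    wgt=np.clip(g-75,0,None); yy,xx=np.mgrid[:H,:W]; x=680+50-yy/8.; y=10-xx/8.
    k=cv2.connectedComponentsWithStats((wgt>0).astype(np.uint8))
    best=None
    for i in range(1,k[0]):
        l,t,w,h,a=k[2][i]
        if l>2 and t>2 and l+w<W-2 and t+h<H-2 and a>200:
            m=k[1]==i; ww=wgt*m; X=np.average(x,weights=ww);Y=np.average(y,weights=ww)
            C=np.cov(np.c_[x[m],y[m]].T,aweights=ww[m]); e,V=np.linalg.eigh(C); d=V[:,1]; d=d*np.sign(d[1])
            print(lab,'cent',round(X,2),round(Y,2),'dir',round(np.arctan2(d[1],-d[0]),3),'len',np.sqrt(e)*3.46, 'from axis', round(np.arctan2(Y+19.7,704.8-X),3))
    return v
v0=ptr(cv2.imread("pics/top0.png"),'start')
fr=np.mean([cams.grab_frame("top").astype(float) for _ in range(20)],0)
np.save("avg.npy",fr)
v=ptr(fr,'now')
cv2.imwrite("pics/kavg.png",np.hstack([v0,v]).clip(0,255))
fs=np.mean([cams.grab_frame("side").astype(float) for _ in range(20)],0); np.save("avgs.npy",fs)
cv2.imwrite("pics/ksavg.png",cv2.resize(fs[150:195,335:395],None,fx=12,fy=12,interpolation=cv2.INTER_CUBIC))
E
python3 kn.py
```

```text
start cent 694.43 -15.91 dir 0.433 len [ 3.77395737 14.39360771] from axis 0.351
now cent 702.93 -6.49 dir 1.541 len [ 4.81276532 15.5569716 ] from axis 1.43[ WARN:0@10.511] global loadsave.cpp:1063 imwrite_ Unsupported depth image for selected encoder is fallbacked to CV_8U.
```

View pics/kavg.png

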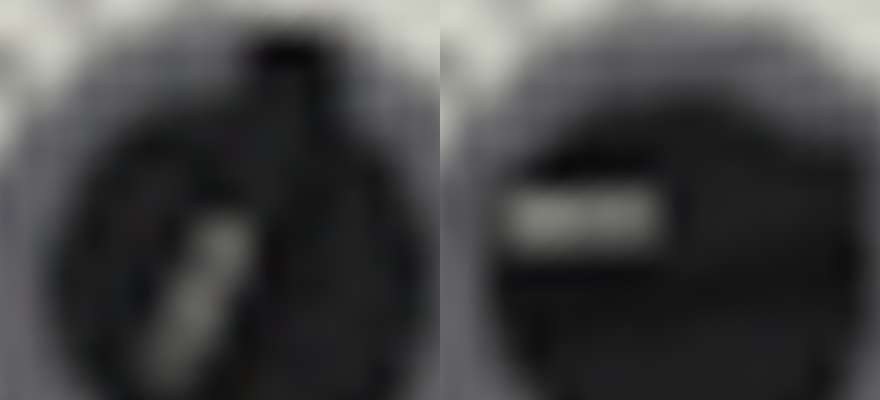

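View pics/ksavg.png

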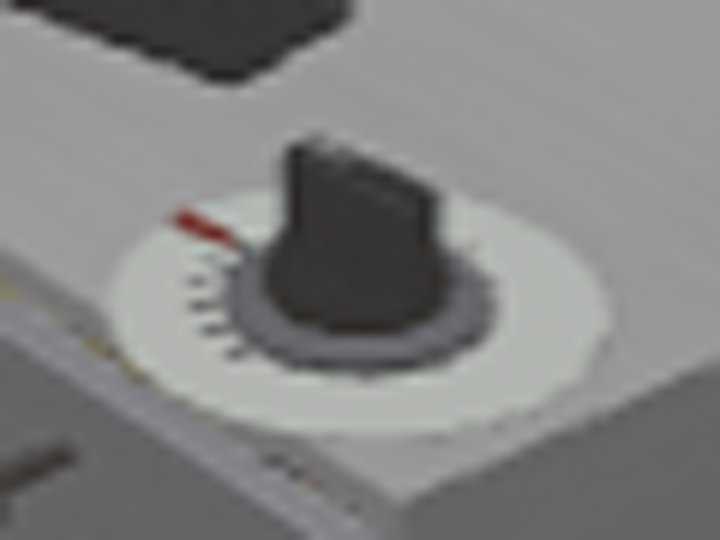

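```bash
cat > kf.py <<'E'
from h import *
from scipy.optimize import minimize
fs=np.load("avgs.npy").mean(2)
u0,u1,v0,v1=352,378,157,170   # window above the disc, full-res px
win=fs[v0:v1,u0:u1]
print(np.round(win[:, ::1]).astype(int))
S=16
def model(p):
    th,du,dv,bg,fg=p
    d=np.array([-np.cos(th),np.sin(th)]); n=np.array([-d[1],d[0]])
    c=np.array([704.5,-20.])
    P=[[*(c+a*24.5*d+b*7*n),z] for a in(-1,1) for b in(-1,1) for z in(162,194)]
    uv=proj("side",P)+[du,dv]
    h=cv2.convexHull(uv.astype(np.float32))[:,0]
    m=np.zeros(((v1-v0)*S,(u1-u0)*S),np.uint8)
    cv2.fillConvexPoly(m,np.round(((h-[u0-.5,v0-.5])*S-.5)*16).astype(np.int32),1,shift=4)
    a=cv2.GaussianBlur(m.astype(np.float32),(0,0),0.5*S).reshape(v1-v0,S,u1-u0,S).mean((1,3))
    return bg*(1-a)+fg*a
def cost(p): 
    r=(model(p)-win); return np.mean(np.minimum(np.abs(r),40))
for th in np.arange(1.0,2.0,0.1):
    best=min((minimize(cost,[th+e,du,dv,155,52],method='Nelder-Mead',options=dict(initial_simplex=np.array([[th+e,du,dv,155,52]]+[[th+e+(i==0)*.1,du+(i==1)*1.,dv+(i==2)*1.,155+(i==3)*10,52+(i==4)*10] for i in range(5)]))) for e in(0,) for du in(0,1) for dv in (0,)),key=lambda r:r.fun)
    print(round(th,2),np.round(best.x,3),round(best.fun,3))
E
python3 kf.py
```

```text
[[156 146 138 156 155 155 153 153 152 152 152 150 151 151 153 153 153 153
  152 152 153 153 153 153 153 152]
 [154 154 153 153 153 153 153 152 152 151 152 151 151 151 151 151 152 154
  153 153 152 152 153 153 153 153]
 [153 153 152 152 151 152 152 152 153 153 152 152 152 151 151 150 150 151
  152 153 152 153 152 153 153 153]
 [154 153 153 153 153 151 152 153 155 155 154 154 152 152 151 151 151 151
  151 153 153 153 153 153 152 153]
 [153 154 153 153 153 154 156 151 130 118 142 157 156 154 153 152 151 151
  151 151 151 152 153 153 153 153]
 [153 153 154 154 154 157 136  61  68  99 117 109 129 160 157 154 153 152
  151 151 150 151 151 152 154 153]
 [153 154 154 153 155 148 110  48  59  61  68  82  75  82 115 142 157 155
  153 152 152 151 150 150 152 153]
 [154 153 154 154 155 146 109  47  51  54  61  62  54  53  58  67 102 142
  158 154 153 152 152 151 151 152]
 [155 153 153 153 154 150 115  46  52  52  53  54  59  63  56  53  55  66
  103 141 155 151 151 152 151 151]
 [156 159 169 175 180 173 128  46  52  52  53  54  52  53  60  65  57  52
   52 100 157 170 155 150 150 152]
 [181 181 
[... 1443 characters left out ...]
nds,
                               **options)
    fsim[k] = func(sim[k])
              ~~~~^^^^^^^^
    fx = function(np.copy(x), *(wrapper_args + args))
  File "kf.py", line 20, in cost
    r=(model(p)-win); return np.mean(np.minimum(np.abs(r),40))
       ~~~~~^^^
  File "kf.py", line 13, in model
    uv=proj("side",P)+[du,dv]
       ~~~~^^^^^^^^^^
  File "h.py", line 7, in proj
    K,r,t=cam(n); return cv2.projectPoints(np.array(P,float).reshape(-1,3),r,t,K,None)[0].reshape(-1,2)
          ~~~^^^
  File "h.py", line 5, in cam
    p=cams.camera_params(n); return np.array(p['K'],float),np.array(p['rvec'],float),np.array(p['tvec'],float)
ValueError: time passes only in moves, steps and waits
```

```bash
python3 - <<'E'
from cell import telemetry, job
print(telemetry.get_state()['t'],telemetry.get_state()['wrist_force'])
print(job.hand_in())
E
```

```text
60.175 [-0.02640603 -0.2580037   0.24113292]
the job is handed in; nothing more can be done
None
```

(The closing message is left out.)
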